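Consolidate clutch springs and stack the emptied tray

ROBOT

A 6-joint arm with a two-finger parallel gripper is mounted at the origin on a cart in front of the work surface, level with it; the furniture and walls round the work are solid. World frame = base frame: x ahead of the robot, y to its left, z up, the work surface at z = 0. Lengths are in mm, angles in rad, forces in N, time in s.
With the tool pointing down it reaches from about 300 to 850 mm from the base axis. Payload 4.2 kg.
Tool frame: the origin (TCP) lies midway between the tips of the shut fingers; the grasp point (between the pads) lies 19 mm behind it (ctrl.grasp_offset is the distance from the TCP to the grasp point, in mm); y points along the fingers, x is the direction in which the jaws open and shut, and the axes are right-handed (so a half turn about y gives the same grasp; the last joint's range is limited). The gripper opens to 91 mm and grips with 3 to 60 N. Pads are 32 mm wide; open, the fingers measure 118 mm over their backs; the gripper's body (76 mm by 178 mm) begins 60 mm behind the grasp point.
Start: joints at [-1.209, 0.32, 1.565, -0, 1.257, -0.02], TCP at [214.244, -533.613, 213.976] pointing down, gripper open.
Joint ranges: [-3.11, 3.11], [-0.84, 2.01], [0.21, 2.61], [-1.34, 4.49], [0.05, 2.63], [-2.56, 2.56]. Speed limits (rad/s): [2.57, 2.57, 3.14, 3.14, 3.14, 3.14].

INTERFACE

Orientations are given as a 3x3 rotation matrix whose columns are the frame's x, y, z axes.
In Python, from station import ctrl, imaging, job, masks_of gives the robot as it stands.
- The arm moves only by the tool drive_tool, never from a script. Its argument "deltas" is a list of rows, each a list of 2 entries, a list of its own where there are three numbers: the shift along the tool's x, y, z in cm, then the turn about the tool's y in degrees. A call has 1 to 12 rows; each row shifts and turns the commanded pose from where the row before left it, along the tool's axes as they then stand; what a row does not reach is not made up. A row lasts 1/10 s, in which the tool goes at most 50 mm and 8.59 degrees, less where a joint would pass 70% of its speed; a pose out of reach is approached as far as the arm can. A call is refused whole if a number of a shift passes 5 or a number of a turn 8.59, either way. A call with a gripper value outside its range is refused whole. "grip" is the opening, from 0 (shut) to 1 (fully open), set as the call begins (left out, the last holds). The fingers move at their own pace and stop on an object; "grip_force" is the grip in N (left out, the last holds). Time passes only in rows, so rows that do not move let the fingers close. It gives the time, the measured TCP pose, the force and the opening at its end, in the units of the state.
- ctrl.read_state(): the state, without advancing time (a new reading comes with each control period).
- imaging.read_camera(name): name is "scene" or "top" or "wrist"; returns a dict with "img" (480x640x3 uint8, blue, green, red), "fov_y" (degrees; the focal length in pixels is half the picture's height over the tangent of half this angle, whatever the lens; pixels are square), "cx", "cy" (the principal point, pixels), "world_to_cam" (4x4, takes a point from world to camera coordinates). Camera axes: x right, y down, z forward; pixel columns grow to the right and rows downward; lengths in mm; the calibration is good to about 2 mm. A picture is of the moment at which its call begins. There is no depth.
- job.job_done(): hands the job in, once; it reports no verdict.
Trained networks look in the newest picture that a camera, given by its name, has taken for a name from the list of things; names that differ only in an ending like _2 or _b are one class to them, and where a whole thing is asked for, a point or a joint stands for the part that bears it (a point fixed in the world has none). Each returns a list of dicts, best first, with "p" (0 to 1); they miss things now and then, are a little off and sometimes report something else, mostly with a low value. They report only what shows in the picture. A call takes as long as a camera call. They do not tell look-alikes from the thing itself.
- masks_of(camera, query): "region" (480x640 bool, what is visible of it) and "box" ([centre column, centre row, width, height] in pixels, round what is visible of it).
The state is a dict: "time_s": time; "q": joint angles; "qvel": joint speeds; "joint_efforts": joint torques, N m; "eef_pos": TCP position; "ee_rot": TCP orientation; "wrist_force": force on the tool from outside, world axes, zero at the start; "wrist_torque": the same for the moment, N m; "grip_width": finger opening in mm.
Only numpy, scipy, OpenCV 4.12 (cv2) and the standard library are available. Lean on these libraries where they do the work, as an engineer would, in place of code of your own. Each camera call takes 0.05 s, during which the arm holds its last target.

TASK

Two clutch springs are left in the blue parts tray on the sloping rack: move them into the two vacant wells of the part-filled blue tray standing on the cart, so that it is full. Then take the emptied tray off the rack and gently stack it square and fully seated on the empty blue tray on the cart. Leave the two trays on the cart where they stand, and do not disturb the springs already in place or the tools lying about.

Things in the scene. Friction and masses are not known exactly. Their poses are not given: they have to be found in the camera images.
- rack: fixed grey sheet-steel rack, 113 deep, 138 wide, about 110 mm high at the back. Deck slopes 30 degrees, low edge towards the rack's -x (the robot), with a 18 mm high stop there and side cheeks 12 mm high, 2 mm clear of the tray. Origin on the cart top, 30 mm nearer the robot than the deck's centre; x horizontal, away from the robot; z up.
- rack_tray: blue tray lying loose on the rack with two springs in it, the one to empty and stack; about 160 g, 108 (x) by 128 (y) by 47 mm. Origin at the centre of its underside, z square to its floor (so leaning 30 degrees to the robot on the rack), x up the slope. Floor at z = 11 mm; four wells centred at x = +-34, y = +-31 mm, 25 (x) by 40 mm (y), between rounded beads with tops at z = 16.5 mm.
- tray_bar (a point): middle of the top of the rack tray's finger bar, to lift it by: upright, 36 mm long along the tray's x, 12 mm thick along its y, from the tray floor (z = 11) to z = 36 mm at the tray's centre. Free space beside it down to the bead tops, out to y = +-54 mm once the springs are gone.
- keep_tray: identical blue tray standing loose and level on the cart, with two springs in it; the one to fill. Origin at the centre of its underside; vacant wells at x = +34, y = +31 and x = -34, y = -31 mm. A 20 mm high spring stands 14.5 mm above the beads round its well. Each tray's corner columns (x = +-42..54, y = +-54..64 mm) rise to z = 47 mm.
- spare_tray: identical blue tray standing loose, level and empty on the cart, to stack on. Origin at the centre of its underside. Its corner columns have ledges at z = 40 mm and outward-flared lips up to 47 mm. Another tray's rounded foot (97 by 117 mm, 8 mm high) drops between the lips with 2 to 3 mm play each side and rests on the ledges, 40 mm above; half a turn round is as good.
- moved_spring_a: steel clutch compression spring lying on its side, 19 mm across, 34 mm long along its own y, 20 mm high; origin at the middle of its underside. Grips like a solid block; sits in the rack tray, leaning with it, z square to the tray floor, its length across the slope; to be moved
- moved_spring_b: steel clutch compression spring lying on its side, 19 mm across, 34 mm long along its own y, 20 mm high; origin at the middle of its underside. Grips like a solid block; sits in the rack tray, leaning with it, z square to the tray floor, its length across the slope; to be moved
- kept_spring_a: steel clutch compression spring lying on its side, 19 mm across, 34 mm long along its own y, 20 mm high; origin at the middle of its underside. Grips like a solid block; sits in the keep tray and stays there
- kept_spring_b: steel clutch compression spring lying on its side, 19 mm across, 34 mm long along its own y, 20 mm high; origin at the middle of its underside. Grips like a solid block; sits in the keep tray and stays there
- moved_spring_a_mid (a point): centre of moved_spring_a, 10 mm above its underside
- moved_spring_b_mid (a point): centre of moved_spring_b, 10 mm above its underside
- kept_spring_a_mid (a point): centre of kept_spring_a, 10 mm above its underside
- kept_spring_b_mid (a point): centre of kept_spring_b, 10 mm above its underside
- well_0 (a point): where a spring's centre lies in the keep tray's well at x = -34, y = +31 mm, 10 mm above the tray floor (filled at the start)
- well_1 (a point): the same for the vacant well at x = +34, y = +31 mm
- well_2 (a point): the same for the vacant well at x = -34, y = -31 mm
- well_3 (a point): the same for the well at x = +34, y = -31 mm (filled at the start)
- marker: bystander: black and white marker pen, 133 mm long, lying loose on the cart
- wrench: bystander: steel combination wrench, 167 mm long, 8 mm thick, lying loose on the cart
- oil_cap: bystander: black ribbed oil filler cap, 34 mm across, 18 mm high, loose on the cart
There are look-alikes about, which are no part of the job. What is shaped like the kept_spring_b but purple is not meant.

How it is judged:
By the outcome, as a careful person would: the job done as asked, in the order asked, and still so for the second after the job is handed in, with the robot touching nothing.
It also fails if it takes over 72 s, if anything falls off the work surface, if the arm or the gripper's body presses on something with over 40 N, if the wrist force passes 120 N, or if a joint passes its speed limit or range.

## Working session

There is one attempt and no reset: what is moved stays moved. The work goes in short steps, Python scripts to look and compute and a tool call to move; the robot and the scene stay as the last step left them, time stands still between calls to the robot, and variables do not carry over. Pictures are saved under pics/ and viewed, and the job is handed in when it is done.

Besides the shell and the picture viewer there is one more tool, called after "Request:" as name([rows], argument=value, ...), one row to a line, values as JSON. drive_tool: Moves the arm, as the interface text tells. Its arguments: {"type":"object","properties":{"deltas":{"type":"array"},"grip":{"type":"number"},"grip_force":{"type":"number"}},"required":["deltas"]}

```bash
ls -la; mkdir -p pics; python3 - <<'E'
from station import ctrl, imaging, job, masks_of
import cv2, numpy as np
s=ctrl.read_state()
for k,v in s.items(): print(k,np.round(v,3).tolist())
print(ctrl.grasp_offset)
for n in ["scene","top","wrist"]:
    c=imaging.read_camera(n); cv2.imwrite(f"pics/a_{n}.png",c["img"]); print(n,c["fov_y"],c["cx"],c["cy"],np.round(c["world_to_cam"],3).tolist())
E
```

```text
total 12
drwxr-xr-x  3 agent agent 4096 Dec  6 10:41 .
drwxr-xr-x 23 root  root  4096 Dec  6 10:41 ..
drwxr-xr-x  2 agent agent 4096 Dec  6 10:41 pics
time_s 0.0
q [-1.209, 0.32, 1.566, -0.0, 1.257, -0.02]
qvel [0.001, 0.001, -0.001, -0.001, 0.001, -0.001]
joint_efforts [-0.0, -41.246, -23.198, 0.073, 0.046, -0.0]
eef_pos [214.042, -533.134, 213.115]
ee_rot [[0.373, -0.001, 0.928], [-0.928, 0.002, 0.373], [-0.002, -1.0, 0.0]]
wrist_force [-0.189, -0.716, -0.251]
wrist_torque [-0.015, -0.034, -0.026]
grip_width 91.066
18.8
scene 48.234813301702545 321.24539403801526 238.3309362763663 [[0.51, -0.86, -0.003, -287.169], [-0.356, -0.208, -0.911, 263.506], [0.783, 0.466, -0.412, 520.123], [0.0, 0.0, 0.0, 1.0]]
top 55.618687764080775 324.3805801312145 243.44216607040414 [[0.023, -1.0, 0.012, -24.586], [-0.985, -0.025, -0.172, 533.12], [0.172, -0.007, -0.985, 840.604], [0.0, 0.0, 0.0, 1.0]]
wrist 59.34511725132868 313.80009550587596 239.77635160620795 [[0.373, -0.928, -0.001, -574.413], [-0.9, -0.362, 0.243, -27.681], [-0.226, -0.09, -0.97, 390.732], [0.0, 0.0, 0.0, 1.0]]
```

View pics/a_top.png

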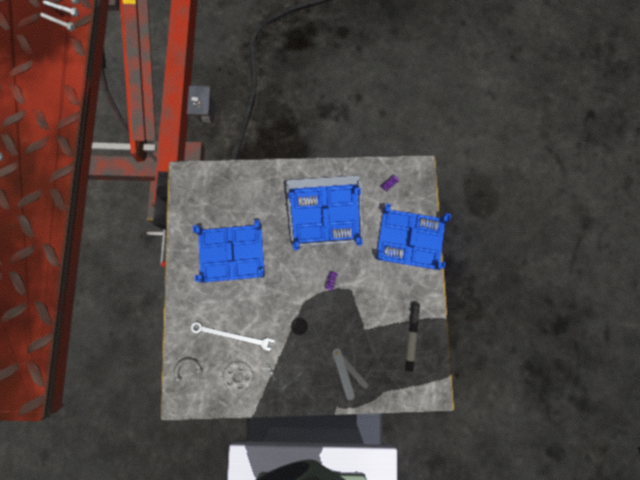

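View pics/a_scene.png

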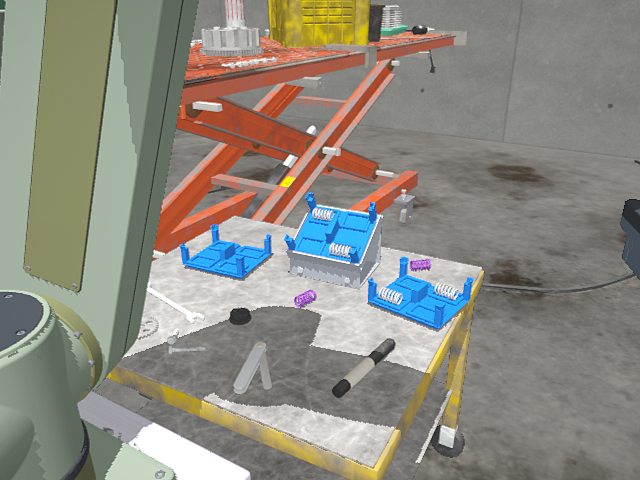

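View pics/a_wrist.png

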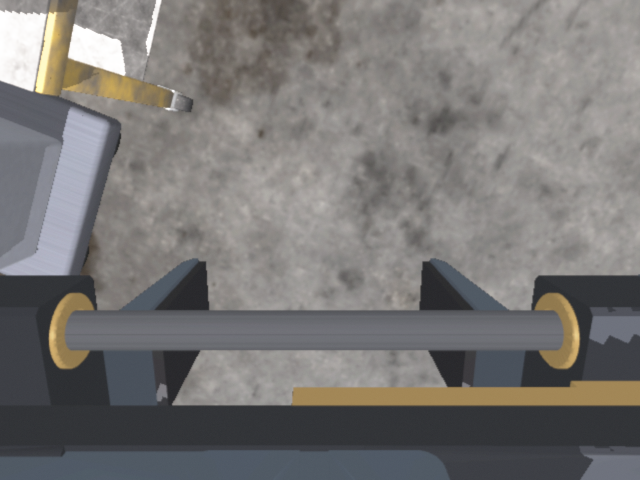

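Top view: the trays are spare (230,252), rack (325,213) with springs at (308,201) and (342,233), and keep (412,238). Purple look-alikes at (390,182) and (331,280) are not meant. The coarse measurement comes first, from network masks and calibration.

```bash
cat > h.py <<'E'
from station import ctrl, imaging, job, masks_of
import cv2, numpy as np
def cam(n):
    c=imaging.read_camera(n); c["f"]=240/np.tan(np.radians(c["fov_y"]/2)); return c
def proj(c,P):
    P=np.atleast_2d(np.asarray(P,float)); T=np.array(c["world_to_cam"]); q=P@T[:3,:3].T+T[:3,3]
    return np.c_[c["f"]*q[:,0]/q[:,2]+c["cx"], c["f"]*q[:,1]/q[:,2]+c["cy"]]
def ray(c,u,v):
    T=np.array(c["world_to_cam"]); R=T[:3,:3]; o=-R.T@T[:3,3]
    d=R.T@np.array([(u-c["cx"])/c["f"],(v-c["cy"])/c["f"],1]); return o,d
def atz(c,u,v,z):
    o,d=ray(c,u,v); return o+d*(z-o[2])/d[2]
def tri(obs):
    A=np.zeros((3,3));b=np.zeros(3)
    for c,u,v in obs:
        o,d=ray(c,u,v); d=d/np.linalg.norm(d); M=np.eye(3)-np.outer(d,d); A+=M; b+=M@o
    return np.linalg.solve(A,b)
E
python3 - <<'E'
from h import *
for n in ["top","scene"]:
    c=cam(n)
    for q in ["rack","rack_tray","keep_tray","spare_tray","moved_spring_a","kept_spring_a","marker","wrench","oil_cap"]:
        for r in masks_of(n,q):
            b=r["box"]; print(n,q,round(r["p"],2),np.round(b).tolist(),np.round(atz(c,b[0],b[1],20)).tolist())
# finger geometry check
c=cam("wrist"); s=ctrl.read_state(); R=np.array(s["ee_rot"]);p=np.array(s["eef_pos"])
for l in [(45.5,0,-16),(45.5,0,16),(-45.5,0,-16),(-45.5,0,16),(45.5,-20,-16),(45.5,-40,-16),(45.5,-40,16),(59,-40,16),(50,0,16)]:
    print(l,np.round(proj(c,p+R@np.array(l)))[0])
T=np.array(c["world_to_cam"]); o=-T[:3,:3].T@T[:3,3]; print("cam in tool",R.T@(o-p), (R.T@T[:3,:3].T).round(3).tolist())
E
```

```text
top rack 0.74 [325.0, 213.0, 79.0, 70.0] [601.0, -12.0, 20.0]
top rack 0.35 [415.0, 236.0, 74.0, 67.0] [558.0, -195.0, 20.0]
top rack_tray 0.78 [325.0, 219.0, 78.0, 66.0] [589.0, -12.0, 20.0]
top rack_tray 0.65 [233.0, 335.0, 80.0, 30.0] [354.0, 161.0, 20.0]
top keep_tray 0.57 [417.0, 237.0, 71.0, 67.0] [556.0, -199.0, 20.0]
top spare_tray 0.66 [230.0, 249.0, 70.0, 64.0] [522.0, 177.0, 20.0]
top moved_spring_a 0.59 [309.0, 201.0, 19.0, 7.0] [625.0, 22.0, 20.0]
top moved_spring_a 0.34 [393.0, 251.0, 20.0, 6.0] [526.0, -150.0, 20.0]
top kept_spring_a 0.69 [390.0, 184.0, 15.0, 15.0] [665.0, -144.0, 20.0]
top kept_spring_a 0.61 [328.0, 283.0, 8.0, 13.0] [459.0, -21.0, 20.0]
top kept_spring_a 0.42 [394.0, 250.0, 17.0, 14.0] [527.0, -151.0, 20.0]
top marker 0.92 [412.0, 338.0, 15.0, 67.0] [357.0, -187.0, 20.0]
top marker 0.42 [326.0, 217.0, 71.0, 64.0] [593.0, -14.0, 20.0]
top wrench 0.59 [234.0, 336.0, 78.0, 27.0] [351.0, 159.0, 20.0]
top oil_cap 0.76 [301.0, 326.0, 20.0, 16.0] [374.0, 29.0, 20.0]
scene rack 0.93 [335.0, 246.0, 103.0, 81.0] [639.0, 14.0, 20.0]
scene rack_tray 0.86 [332.0,
[... 639 characters left out ...]
ring_a 0.52 [448.0, 291.0, 32.0, 14.0] [583.0, -227.0, 20.0]
scene marker 0.76 [366.0, 368.0, 65.0, 58.0] [340.0, -199.0, 20.0]
scene wrench 0.69 [422.0, 294.0, 109.0, 72.0] [551.0, -194.0, 20.0]
scene wrench 0.38 [390.0, 296.0, 24.0, 15.0] [521.0, -151.0, 20.0]
scene oil_cap 0.74 [239.0, 315.0, 27.0, 17.0] [356.0, 20.0, 20.0]
(45.5, 0, -16) [416. 330.]
(45.5, 0, 16) [420. 261.]
(-45.5, 0, -16) [211. 330.]
(-45.5, 0, 16) [207. 261.]
(45.5, -20, -16) [428. 352.]
(45.5, -40, -16) [443. 381.]
(45.5, -40, 16) [450. 296.]
(59, -40, 16) [490. 296.]
(50, 0, 16) [431. 261.]
cam in tool [-6.37691608e-02 -1.71973650e+02  6.84246999e+01] [[1.0, 0.0, 0.001], [-0.001, -0.243, 0.97], [0.0, -0.97, -0.243]]
```

```bash
python3 - <<'E'
import cv2
i=cv2.imread("pics/a_scene.png"); cv2.imwrite("pics/b_scene.png",cv2.resize(i[180:340,170:490],None,fx=2.5,fy=2.5,interpolation=cv2.INTER_CUBIC))
i=cv2.imread("pics/a_top.png"); cv2.imwrite("pics/b_top.png",cv2.resize(i[150:310,180:460],None,fx=2.8,fy=2.8,interpolation=cv2.INTER_CUBIC))
E
```

```text
(no output)
```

View pics/b_scene.png

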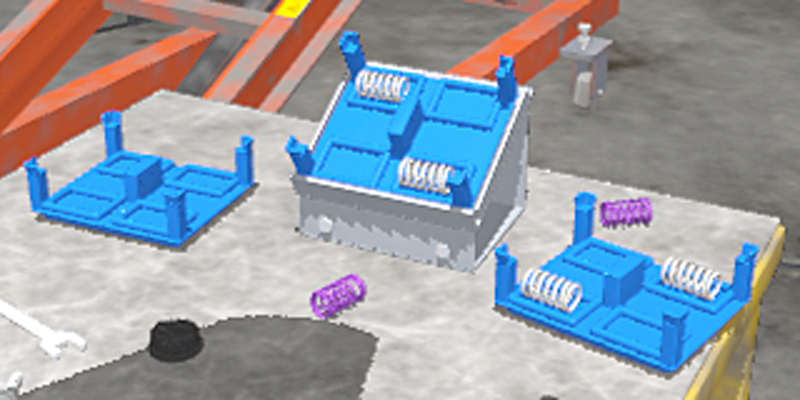

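View pics/b_top.png

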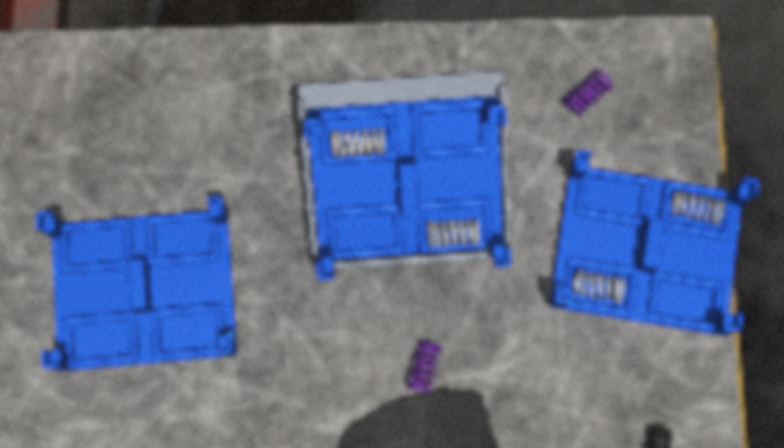

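```bash
python3 - <<'E'
import cv2
i=cv2.imread("pics/a_wrist.png"); cv2.imwrite("pics/b_wr.png",cv2.resize(i[250:410,400:560],None,fx=3.7,fy=3.7,interpolation=cv2.INTER_CUBIC))
from h import *
c=cam("wrist"); s=ctrl.read_state(); R=np.array(s["ee_rot"]);p=np.array(s["eef_pos"])
for y in (0,-10,-20,-30,-40,-50,-60): print(y,[((proj(c,p+R@np.array((x,y,16)))[0]-[400,250])*3.7).round().tolist() for x in (45.5,50.5,59)])
E
```

```text
0 [[76.0, 40.0], [119.0, 40.0], [193.0, 40.0]]
-10 [[98.0, 67.0], [144.0, 67.0], [222.0, 67.0]]
-20 [[123.0, 97.0], [172.0, 97.0], [255.0, 97.0]]
-30 [[152.0, 131.0], [204.0, 131.0], [292.0, 131.0]]
-40 [[185.0, 170.0], [240.0, 170.0], [334.0, 170.0]]
-50 [[222.0, 214.0], [281.0, 214.0], [382.0, 214.0]]
-60 [[265.0, 265.0], [329.0, 265.0], [438.0, 265.0]]
```

View pics/b_wr.png

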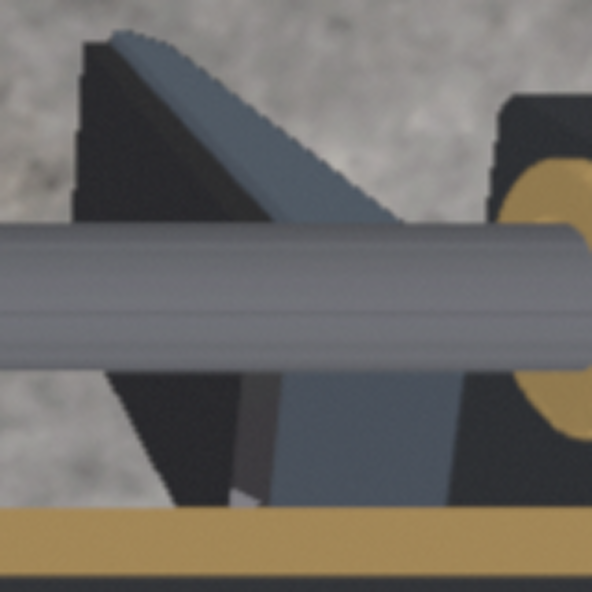

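```bash
cat >> h.py <<'E'
def plan(target, yaw, n=None, vmax=45, dec=1, state=None):
    """yaw = world angle (deg) of tool z. prints rows; returns rows"""
    s=state or ctrl.read_state(); R=np.array(s["ee_rot"]);p=np.array(s["eef_pos"])
    a=np.degrees(np.arctan2(R[1,2],R[0,2])); d=np.array(target,float)-p; dy=(yaw-a+180)%360-180
    if n is None: n=max(int(np.ceil(np.linalg.norm(d)/vmax)),int(np.ceil(abs(dy)/8)),1)
    rows=[];cmd=np.zeros(3);ca=a
    for i in range(n):
        w=d*(i+1)/n-cmd; c,sn=np.cos(np.radians(ca)),np.sin(np.radians(ca))
        z=np.array([c,sn,0]); x=np.array([sn,-c,0]); y=np.array([0,0,-1.])
        t=np.round(np.array([w@x,w@y,w@z])/10,dec+1); r=round(-(a+dy*(i+1)/n-ca),1)
        r=-r if False else r
        rows.append([t.tolist(),r]); cmd=cmd+10*(t[0]*x+t[1]*y+t[2]*z); ca-=r
    print(rows); return rows
def st():
    s=ctrl.read_state();R=np.array(s["ee_rot"]);print("t",round(s["time_s"],2),"p",np.round(s["eef_pos"],1),"zyaw",round(float(np.degrees(np.arctan2(R[1,2],R[0,2]))),2),"tilt",R[2].round(3),"F",np.round(s["wrist_force"],1),"w",round(float(s["grip_width"]),1),"q",np.round(s["q"],2))
E
python3 - <<'E'
from h import *
plan((540,-265,214),82)
E
```

```text
[[[-1.28, -0.0, 4.02], np.float64(-6.0)], [[-0.85, -0.0, 4.14], np.float64(-6.0)], [[-0.42, -0.0, 4.2], np.float64(-6.0)], [[0.03, -0.0, 4.22], np.float64(-6.1)], [[0.48, -0.0, 4.2], np.float64(-6.0)], [[0.91, -0.0, 4.12], np.float64(-6.0)], [[1.34, -0.0, 4.01], np.float64(-6.0)], [[1.74, -0.0, 3.84], np.float64(-6.0)], [[2.14, -0.0, 3.64], np.float64(-6.0)], [[2.51, -0.0, 3.39], np.float64(-6.0)]]
```

Request:
drive_tool([
  [[-1.3,0,4.0],-6],
  [[-0.9,0,4.1],-6],
  [[-0.4,0,4.2],-6],
  [[0,0,4.2],-6],
  [[0.5,0,4.2],-6],
  [[0.9,0,4.1],-6],
  [[1.3,0,4.0],-6],
  [[1.7,0,3.8],-6],
  [[2.1,0,3.6],-6],
  [[2.5,0,3.4],-6],
  [[0,0,0],0],
  [[0,0,0],0],
], grip=0.5)

```text
time_s: 2.45
eef_pos: [537.9, -264.8, 213.6]
ee_rot: [[0.99, -0.001, 0.14], [-0.14, -0.0, 0.99], [-0.001, -1.0, -0.0]]
wrist_force: [-0.4, -0.1, -0.6]
grip_width: 45.4
```

```bash
python3 - <<'E'
from h import *
st(); c=cam("wrist"); cv2.imwrite("pics/c_keep.png",c["img"])
import pickle; pickle.dump(c,open("keep.pkl","wb"))
plan((590,-85,225),92)
E
```

```text
t 2.45 p [ 537.9 -264.8  213.6] zyaw 81.95 tilt [-0.001 -1.    -0.   ] F [-0.4 -0.1 -0.6] w 45.4 q [-0.48  0.36  1.51 -0.    1.28 -0.34]
[[[0.53, -0.22, 3.72], np.float64(-2.0)], [[0.67, -0.23, 3.71], np.float64(-2.1)], [[0.8, -0.22, 3.67], np.float64(-2.0)], [[0.92, -0.23, 3.65], np.float64(-2.0)], [[1.06, -0.22, 3.61], np.float64(-2.0)]]
```

View pics/c_keep.png

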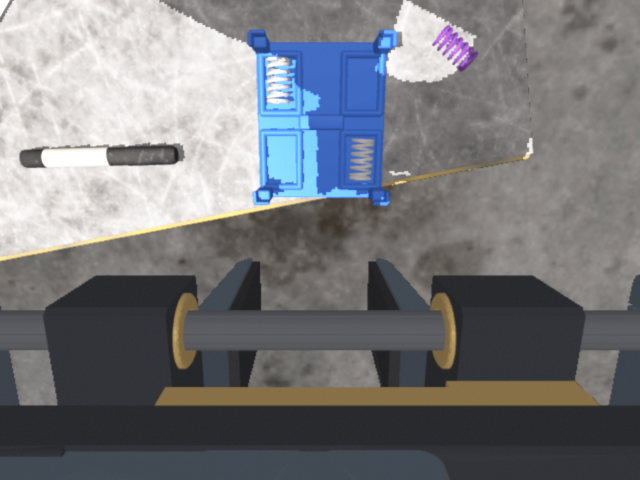

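The keep tray spans columns 250–400 and rows 32–205. Its springs are at (279,80) and (361,159), the vacant wells at (362,82) and (282,158), and a purple look-alike lies outside at (455,47). Next is the rack.

Request:
drive_tool([
  [[0.5,-0.2,3.7],-2],
  [[0.7,-0.2,3.7],-2],
  [[0.8,-0.2,3.7],-2],
  [[0.9,-0.2,3.6],-2],
  [[1.1,-0.2,3.6],-2],
  [[0,0,0],0],
  [[0,0,0],0],
])

```text
time_s: 3.2
eef_pos: [590.1, -86.3, 224.1]
ee_rot: [[0.999, -0.0, -0.032], [0.032, -0.001, 0.999], [-0.0, -1.0, -0.001]]
wrist_force: [-0.1, -0.2, -0.0]
grip_width: 45.4
```

```bash
python3 - <<'E'
from h import *
st(); c=cam("wrist"); cv2.imwrite("pics/c_rack.png",c["img"])
import pickle; pickle.dump(c,open("rack.pkl","wb"))
plan((522,110,225),92)
E
```

```text
t 3.2 p [590.1 -86.3 224.1] zyaw 91.84 tilt [-0.    -1.    -0.001] F [-0.1 -0.2 -0. ] w 45.4 q [-0.16  0.35  1.5  -0.    1.3  -0.2 ]
[[[-1.24, -0.02, 3.98], np.float64(-0.0)], [[-1.23, -0.02, 3.98], np.float64(-0.1)], [[-1.24, -0.02, 3.98], np.float64(-0.0)], [[-1.23, -0.02, 3.98], np.float64(-0.1)], [[-1.22, -0.02, 3.98], np.float64(-0.0)]]
```

View pics/c_rack.png

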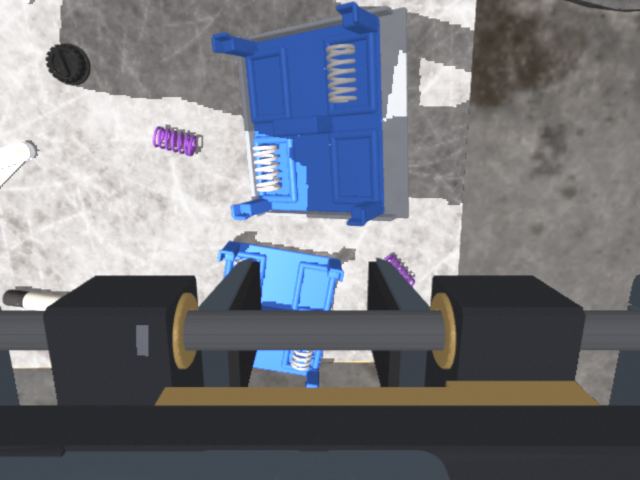

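Rack tray: column tops at about (355,15), (222,43), (245,210) and (365,208). Spring a is at (341,73) and b at (267,168), both resting on the downhill side of their wells. Next the spare tray.

Request:
drive_tool([
  [[-1.2,0,4.0],0],
  [[-1.2,0,4.0],0],
  [[-1.2,0,4.0],0],
  [[-1.2,0,4.0],0],
  [[-1.2,0,4.0],0],
  [[0,0,0],0],
  [[0,0,0],0],
])

```text
time_s: 3.95
eef_pos: [524.1, 111.2, 224.1]
ee_rot: [[0.999, 0.0, -0.032], [0.032, -0.001, 0.999], [0.0, -1.0, -0.001]]
wrist_force: [-1.0, 0.1, -0.3]
grip_width: 45.7
```

```bash
python3 - <<'E'
from h import *
st(); c=cam("wrist"); cv2.imwrite("pics/c_spare.png",c["img"])
import pickle; pickle.dump(c,open("spare.pkl","wb"))
i=cv2.imread("pics/c_rack.png"); cv2.imwrite("pics/d_rack.png",cv2.resize(i[0:230,200:420],None,fx=2.6,fy=2.6,interpolation=cv2.INTER_CUBIC))
E
```

```text
t 3.95 p [524.1 111.2 224.1] zyaw 91.85 tilt [ 0.    -1.    -0.001] F [-1.   0.1 -0.3] w 45.7 q [ 0.19  0.25  1.64 -0.    1.25  0.16]
```

View pics/c_spare.png

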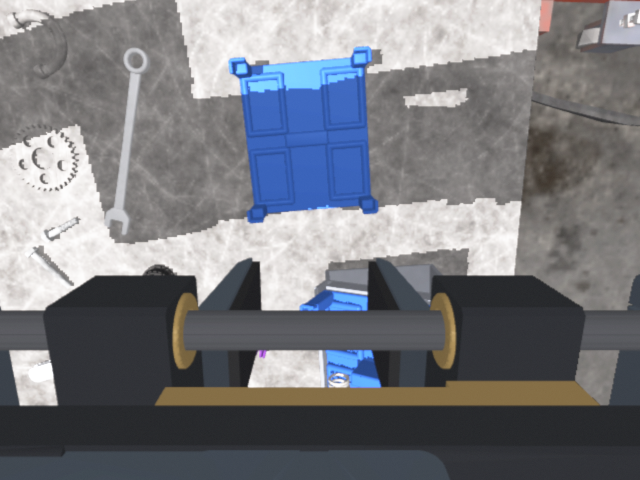

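View pics/d_rack.png

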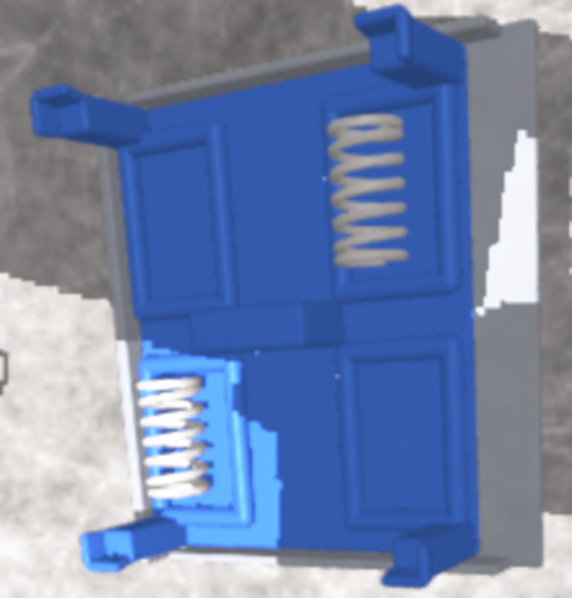

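```bash
python3 - <<'E'
import cv2
for n,(r0,r1,c0,c1) in {"keep":(20,215,235,415),"spare":(35,230,220,390)}.items():
    i=cv2.imread(f"pics/c_{n}.png")[r0:r1,c0:c1]; i=cv2.convertScaleAbs(i,alpha=1.3,beta=20); cv2.imwrite(f"pics/d_{n}.png",cv2.resize(i,None,fx=3,fy=3,interpolation=cv2.INTER_CUBIC))
E
```

```text
(no output)
```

View pics/d_keep.png

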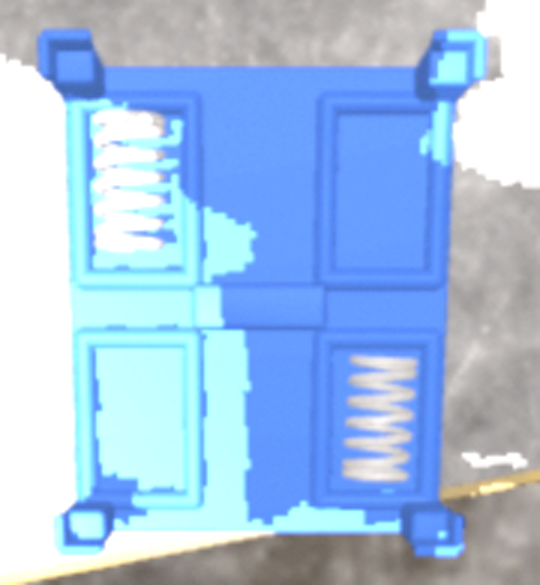

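View pics/d_spare.png

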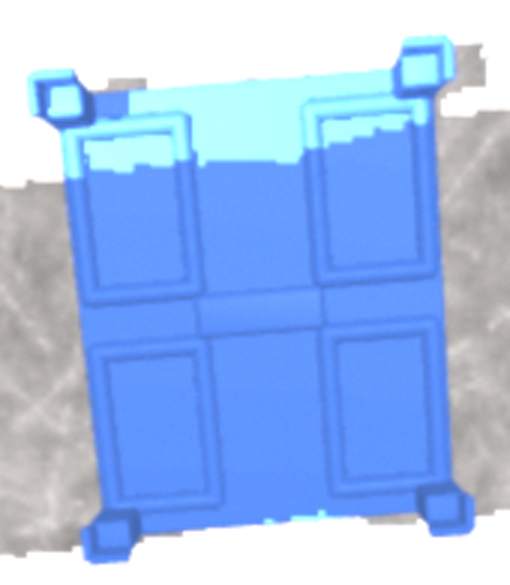

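```bash
cat > fit.py <<'E'
from h import *
import pickle
from scipy.optimize import least_squares
W=[(-34,31),(34,31),(-34,-31),(34,-31)]
def corners(k): 
    x,y=W[k]; return [(x-12.5,y+20,11),(x+12.5,y+20,11),(x+12.5,y-20,11),(x-12.5,y-20,11)]
def pose(v):
    # x,y,z,yaw,pitch,  pitch: tray x axis rises by pitch deg
    x,y,z,yw,pt=v; a,b=np.radians(yw),np.radians(pt)
    Rz=np.array([[np.cos(a),-np.sin(a),0],[np.sin(a),np.cos(a),0],[0,0,1]])
    Ry=np.array([[np.cos(b),0,-np.sin(b)],[0,1,0],[np.sin(b),0,np.cos(b)]])
    return Rz@Ry,np.array([x,y,z])
def pts(v,P): R,t=pose(v); return np.asarray(P,float)@R.T+t
D={"spare":((220,35),3,[[(80,137),(175,130),(190,285),(97,293)],[(318,123),(415,112),(422,268),(328,275)],[(104,358),(198,350),(208,492),(117,500)],[(332,345),(427,336),(434,480),(343,487)]]),
"keep":((235,20),3,[[(88,105),(188,105),(183,270),(90,270)],[(335,112),(432,110),(428,272),(332,270)],[(95,345),(188,345),(187,490),(93,490)],[(332,350),(425,350),(425,492),(330,490)]]),
"rack":((200,0),2.6,[[(130,150),(212,138),(228,298),(148,308)],[(337,108),(440,95),(447,285),(345,290)],[(146,372),(230,378),(242,515),None],[(357,357),(455,350),(462,518),(360,522)]])}
def edges():
    E=[]
    def loop(L): 
        for i in range(len(L)): E.append((L[i],L[(i+1)%len(L)]))
    for k in range(4): loop(corners(k))
    loop([(-18,-6,36),(18,-6,36),(18,6,36),(-18,6,36)])
    for sx in(1,-1):
        for sy in (1,-1): loop([(sx*42,sy*54,47),(sx*54,sy*54,47),(sx*54,sy*64,47),(sx*42,sy*64,47)]); E.append(((sx*54,sy*64,47),(sx*54,sy*64,11)))
    return E
def draw(img,c,v,sc,col=(0,255,255),off=(0,0)):
    for a,b in edges():
        q=(proj(c,pts(v,[a,b]))-np.array(off))*sc; cv2.line(img,tuple(int(x) for x in q[0]),tuple(int(x) for x in q[1]),col,1,cv2.LINE_AA)
E
cat > runfit.py <<'E'
from fit import *
res={}
for n,(off,s,K) in D.items():
    c=pickle.load(open(n+".pkl","rb")); P=[];U=[]
    for k in range(4):
        for a,b in zip(corners(k),K[k]):
            if b: P.append(a);U.append(np.array(b)/s+off)
    U=np.array(U)
    if n!="rack": f=lambda q:(proj(c,pts([q[0],q[1],0,q[2],0],P))-U).ravel(); x0=[530,170 if n=="spare" else -200,0]
    else: f=lambda q:(proj(c,pts([q[0],q[1],q[2],q[3],30],P))-U).ravel(); x0=[600,-12,50,0]
    r=least_squares(f,x0,loss="soft_l1"); v=r.x if n=="rack" else np.array([r.x[0],r.x[1],0,r.x[2]])
    v=[*v,30 if n=="rack" else 0]; res[n]=v
    e=f(r.x).reshape(-1,2); print(n,np.round(v,2),"rms",np.sqrt((e**2).mean()).round(2),np.abs(e).max().round(2))
    if n!="rack":
        g=lambda q:(proj(c,pts([q[0],q[1],q[3],q[2],0],P))-U).ravel(); print("  free z",np.round(least_squares(g,list(r.x)+[0]).x,2))
    else:
        g=lambda q:(proj(c,pts(q,P))-U).ravel(); print("  free pitch",np.round(least_squares(g,list(r.x)+[30]).x,2))
    img=c["img"]; sc=3; o={"rack":(200,0),"keep":(230,15),"spare":(215,30)}[n]
    im=cv2.resize(img[o[1]:o[1]+230,o[0]:o[0]+220],None,fx=sc-.4,fy=sc-.4,interpolation=cv2.INTER_CUBIC); draw(im,c,v,sc-.4,off=o); cv2.imwrite(f"pics/e_{n}.png",im)
pickle.dump(res,open("res.pkl","wb"))
a=[cv2.imread(f"pics/e_{n}.png") for n in ("keep","spare")]; cv2.imwrite("pics/e_two.png",cv2.resize(np.hstack(a),None,fx=.69,fy=.69,interpolation=cv2.INTER_AREA))
E
python3 runfit.py
```

```text
spare [516.48 174.3    0.     5.89   0.  ] rms 1.74 2.74
  free z [516.64 174.33   5.95   8.86]
keep [ 555.18 -189.02    0.     -8.36    0.  ] rms 1.6 3.79
  free z [ 555.11 -188.96   -8.37    8.88]
rack [591.47 -12.84  80.35   6.3   30.  ] rms 2.66 6.11
  free pitch [591.2  -12.87  79.43   5.99  30.31]
```

View pics/e_rack.png

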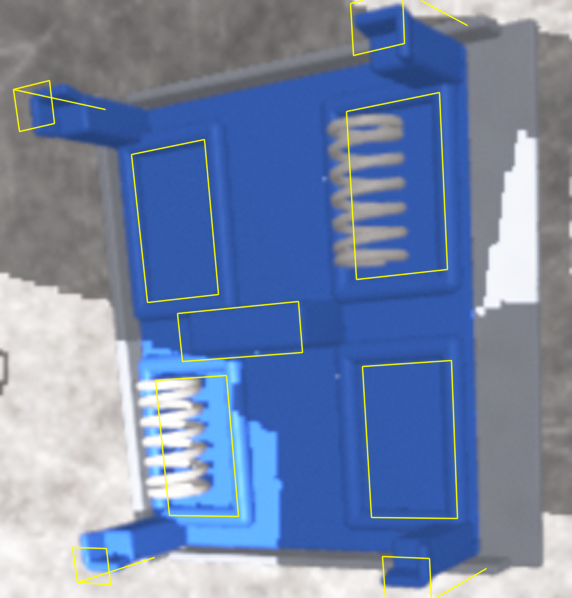

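View pics/e_two.png

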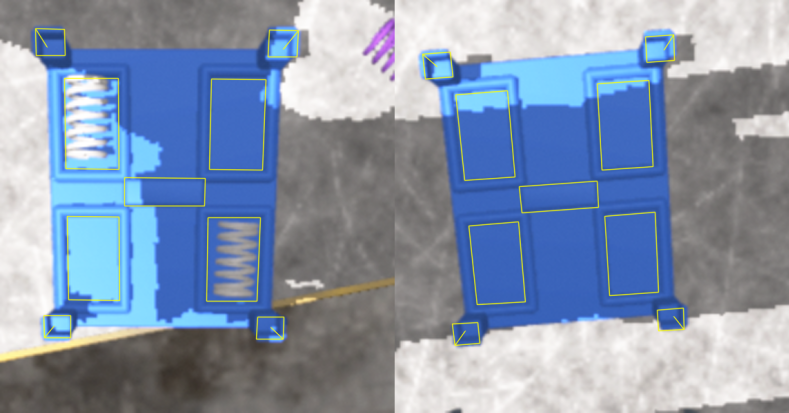

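```bash
cat > runfit2.py <<'E'
from fit import *
for n in ("spare","keep"):
    off,s,K=D[n]; c=pickle.load(open(n+".pkl","rb")); U=np.array([np.array(b)/s+off for k in K for b in k])
    def P(h,w): return [(x+sx*h,y+sy*w,11) for x,y in W for sx,sy in((-1,1),(1,1),(1,-1),(-1,-1))]
    f=lambda q:(proj(c,pts([q[0],q[1],0,q[2],0],P(q[3],q[4])))-U).ravel()
    r=least_squares(f,[530,170 if n=="spare" else -190,0,12.5,20]); print(n,r.x.round(2),np.sqrt((r.fun**2).mean()).round(2))
off,s,K=D["rack"]; c=pickle.load(open("rack.pkl","rb"))
Q=[];U=[]
for k,(x,y) in enumerate(W):
    for (sx,sy),b in zip(((-1,1),(1,1),(1,-1),(-1,-1)),K[k]):
        if b: Q.append((x+sx*13.3,y+sy*21.3,11));U.append(b)
for p,b in [((-48,59,47),(52,113)),((48,59,47),(383,32)),((-48,-59,47),(105,552)),((48,-59,47),(408,573)),((-18,6,36),(190,310)),((18,6,36),(302,303)),((18,-6,36),(302,345)),((-18,-6,36),(192,350))]: Q.append(p);U.append(b)
U=np.array(U)/s+off
for fr in (0,1):
    f=lambda q:(proj(c,pts([*q[:4],q[4] if fr else 30],Q))-U).ravel()
    r=least_squares(f,[591,-13,70,2]+[30]*fr,loss="soft_l1"); print(r.x.round(2)); 
    if not fr: v=[*r.x,30]; print((f(r.x).reshape(-1,2)*s).round().tolist())
res=pickle.load(open("res.pkl","rb")); res["rack"]=v; pickle.dump(res,open("res.pkl","wb"))
im=cv2.resize(c["img"][0:230,200:420],None,fx=2.6,fy=2.6,interpolation=cv2.INTER_CUBIC); draw(im,c,v,2.6,off=(200,0)); cv2.imwrite("pics/f_rack.png",im)
ts=[cv2.imread("pics/a_top.png"),cv2.imread("pics/a_scene.png")]
for n,i,(r0,r1,c0,c1) in zip(("top","scene"),ts,((150,310,180,460),(180,340,170,490))):
    cc=cam(n); im=cv2.resize(i[r0:r1,c0:c1],None,fx=2.5,fy=2.5,interpolation=cv2.INTER_CUBIC)
    for q in res.values(): draw(im,cc,q,2.5,off=(c0,r0))
    cv2.imwrite(f"pics/f_{n}.png",im)
E
python3 runfit2.py
```

```text
spare [516.5  174.22   5.95  13.94  21.46] 0.54
keep [ 555.29 -188.71   -8.37   13.57   21.  ] 0.96
[591.96 -12.38  71.68   5.94]
[[6.0, 3.0], [0.0, -0.0], [-2.0, 1.0], [3.0, -2.0], [8.0, 4.0], [2.0, -2.0], [1.0, -9.0], [10.0, -5.0], [12.0, 1.0], [1.0, -10.0], [2.0, -1.0], [2.0, 3.0], [-4.0, 4.0], [-5.0, -0.0], [8.0, -6.0], [-7.0, -3.0], [-4.0, 1.0], [-8.0, 5.0], [-4.0, -3.0], [-7.0, 2.0], [-1.0, -2.0], [2.0, 5.0], [-5.0, 9.0]]
[591.51 -12.36  70.67   5.95  28.78]
```

View pics/f_rack.png

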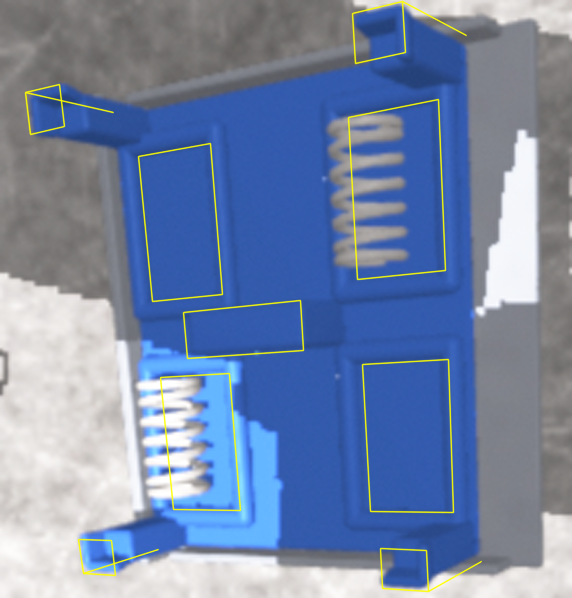

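View pics/f_scene.png

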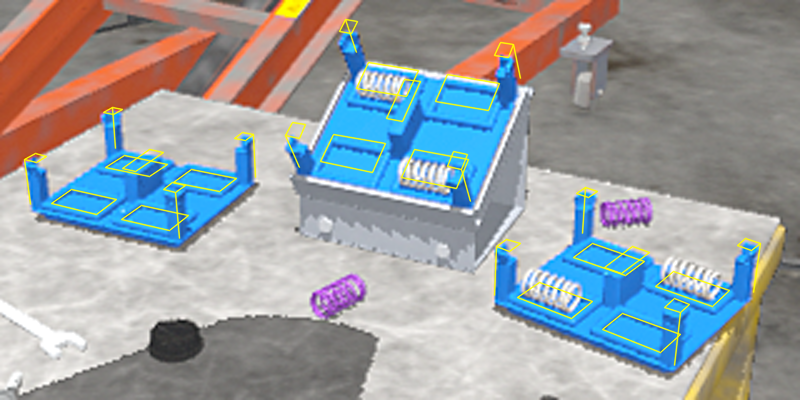

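View pics/f_top.png

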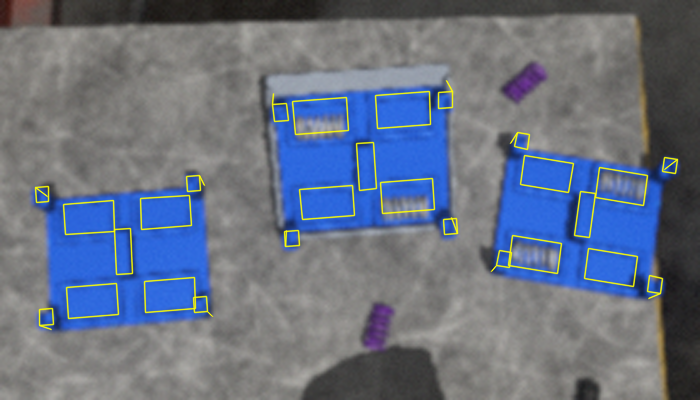

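```bash
cat > runfit3.py <<'E'
exec(open("runfit2.py").read().split("for fr in")[0])
cs=cam("scene");ct=cam("top")
C=[(48,59,47),(48,-59,47),(-48,59,47),(-48,-59,47)]
Us=np.array([(349,38),(506,62),(298,146),(460,178)])/2.5+(170,180)
Ut=np.array([(312,115),(495,110),(325,268),(502,255)])/2.8+(180,150)
R={}
def f(q,full=False):
    v=[*q[:4],30]
    a=(proj(c,pts(v,Q))-U); b=(proj(cs,pts(v,C))-Us); d=(proj(ct,pts(v,C))-Ut)
    if full: return a,b,d
    return np.r_[a.ravel(),1.5*b.ravel(),1.5*d.ravel()]
r=least_squares(f,[591,-13,70,4],loss="soft_l1"); v=[*r.x,30]; print(np.round(v,2))
for e in f(r.x,True): print(e.round(1).tolist())
res=pickle.load(open("res.pkl","rb")); res["rack"]=v; pickle.dump(res,open("res.pkl","wb"))
im=cv2.resize(c["img"][0:230,200:420],None,fx=2.6,fy=2.6,interpolation=cv2.INTER_CUBIC); draw(im,c,v,2.6,off=(200,0)); 
i=cv2.imread("pics/a_scene.png"); im2=cv2.resize(i[190:300,270:400],None,fx=2.6*1.8,fy=2.6*1.8,interpolation=cv2.INTER_CUBIC); draw(im2,cs,v,2.6*1.8,off=(270,190)); cv2.imwrite("pics/g1.png",im);cv2.imwrite("pics/g2.png",im2)
E
python3 runfit3.py
```

```text
spare [516.5  174.22   5.95  13.94  21.46] 0.54
keep [ 555.29 -188.71   -8.37   13.57   21.  ] 0.96
[592.17 -11.98  65.41   5.99  30.  ]
[[3.6, 1.9], [0.9, 1.0], [-0.1, 0.1], [2.5, -0.8], [3.1, 2.9], [-0.3, 0.9], [-0.4, -3.7], [3.7, -1.9], [5.8, -0.2], [1.3, -4.4], [1.3, -1.9], [0.7, 0.5], [-2.4, 0.9], [-2.8, -2.1], [2.8, -4.0], [-0.6, 0.2], [-2.2, 2.6], [-1.2, -0.0], [-1.9, -3.8], [-1.4, 0.6], [-0.3, -1.1], [1.0, 1.4], [-0.6, 2.7]]
[[-0.3, -1.4], [-1.0, -1.5], [-0.8, -3.0], [-1.1, -3.6]]
[[0.8, 4.8], [0.9, 1.7], [0.7, 0.2], [0.4, -0.1]]
```

View pics/g1.png

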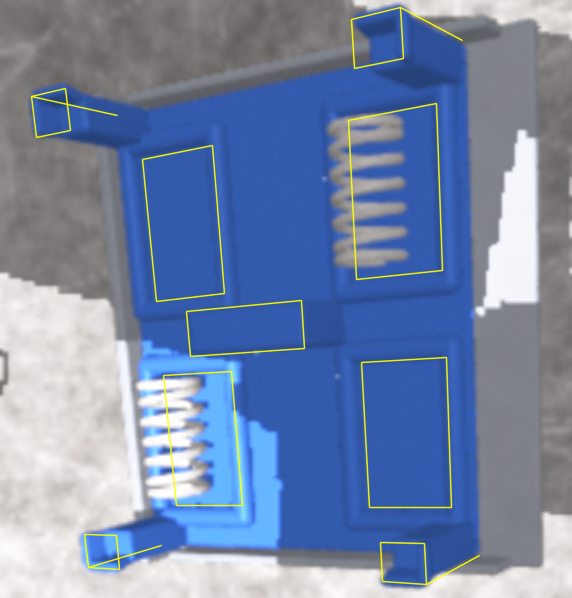

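View pics/g2.png

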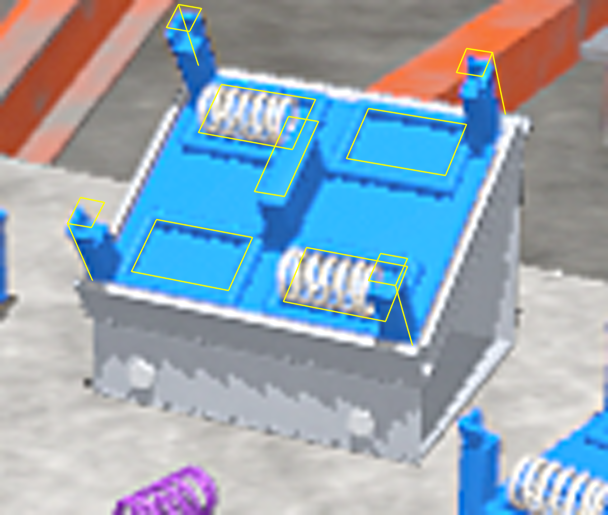

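```bash
cat > runfit4.py <<'E'
exec(open("runfit3.py").read().split("R={}")[0])
from scipy.spatial.transform import Rotation as Ro
def pts6(q,P):
    R,t=pose(q[:5]); R=R@Ro.from_euler('x',q[5],degrees=True).as_matrix(); return np.asarray(P,float)@R.T+t
meta=[]
for k,(x,y) in enumerate(W):
    for (sx,sy),b in zip(((-1,1),(1,1),(1,-1),(-1,-1)),K[k]):
        if b: meta.append((x,y,sx,sy))
def QQ(h,w): return [(x+sx*h,y+sy*w,11) for x,y,sx,sy in meta]+Q[len(meta):]
def f(q,full=False):
    z=QQ(q[6],q[7])
    a=(proj(c,pts6(q,z))-U); b=(proj(cs,pts6(q,C))-Us); d=(proj(ct,pts6(q,C))-Ut)
    if full: return a,b,d
    return np.r_[a.ravel(),1.5*b.ravel(),1.5*d.ravel(),(q[6]-13.6)*2,(q[7]-21.2)*2]
for fix in (None,"roll"):
    g=(lambda q:np.r_[f(q),100*q[5],100*(q[4]-30)]) if fix else f
    r=least_squares(g,[591,-13,65,6,30,0,13.6,21.2],loss="soft_l1"); print(fix,r.x.round(2),r.cost.round(1))
    for e in f(r.x,True): print(e.round(1).tolist())
E
python3 runfit4.py
```

```text
spare [516.5  174.22   5.95  13.94  21.46] 0.54
keep [ 555.29 -188.71   -8.37   13.57   21.  ] 0.96
None [ 5.9108e+02 -1.2200e+01  6.3300e+01  5.9300e+00  2.7740e+01 -2.0000e-02
  1.4270e+01  2.2270e+01] 57.2
[[0.5, 1.0], [0.6, -0.1], [-0.3, 1.6], [-0.4, 0.8], [1.2, 2.5], [0.8, 0.4], [0.6, -1.8], [1.9, 0.0], [2.7, -1.2], [0.9, -5.5], [1.1, -0.7], [-1.3, -0.6], [-1.6, -0.5], [-2.0, -1.3], [1.0, -3.0], [-1.2, 0.1], [0.0, 4.0], [-1.9, 0.2], [-0.2, -4.6], [-1.6, 0.7], [0.5, -0.9], [1.7, 1.5], [-0.8, 2.8]]
[[0.1, -0.1], [-0.7, -0.2], [-0.9, -3.1], [-1.2, -3.7]]
[[0.9, 4.5], [0.7, 1.4], [0.7, 0.3], [0.5, 0.1]]
roll [591.92 -12.17  64.28   5.89  30.     0.    14.34  22.19] 65.7
[[2.4, 1.3], [1.9, -0.1], [0.9, 1.5], [1.4, 0.6], [1.3, 2.4], [0.7, -0.1], [0.5, -2.0], [2.0, -0.1], [4.5, -1.2], [2.1, -5.5], [2.1, -0.8], [-1.2, -0.4], [-1.7, -0.2], [-2.1, -0.7], [1.1, -2.8], [-0.4, 0.6], [-2.6, 3.6], [-1.4, -0.2], [-2.6, -3.7], [-1.6, 0.8], [-0.7, -0.8], [0.6, 1.6], [-0.8, 2.9]]
[[-0.2, -0.7], [-1.0, -0.8], [-0.8, -2.3], [-1.2, -2.9]]
[[0.9, 5.1], [1.0, 2.0], [0.8, 0.4], [0.4, 0.2]]
```

```bash
python3 - <<'E'
from h import *
plan((500,-95,225),96)
E
```

```text
[[[-0.62, -0.02, -4.11], np.float64(-0.8)], [[-0.67, -0.03, -4.1], np.float64(-0.9)], [[-0.74, -0.02, -4.09], np.float64(-0.8)], [[-0.8, -0.02, -4.08], np.float64(-0.9)], [[-0.86, -0.03, -4.06], np.float64(-0.8)]]
```

Request:
drive_tool([
  [[-0.6,0,-4.1],-0.8],
  [[-0.7,0,-4.1],-0.8],
  [[-0.7,0,-4.1],-0.8],
  [[-0.8,0,-4.1],-0.8],
  [[-0.8,0,-4.1],-0.8],
  [[0,0,0],0],
  [[0,0,0],0],
])

```text
time_s: 5.0
eef_pos: [500.6, -95.3, 223.9]
ee_rot: [[0.995, 0.0, -0.099], [0.099, 0.0, 0.995], [0.0, -1.0, 0.0]]
wrist_force: [-0.1, 0.0, 0.2]
grip_width: 45.7
```

```bash
python3 - <<'E'
from h import *
st(); c=cam("wrist"); cv2.imwrite("pics/c_rack2.png",c["img"])
import pickle; pickle.dump(c,open("rack2.pkl","wb"))
i=c["img"]; i=cv2.convertScaleAbs(i,alpha=1.3,beta=20); cv2.imwrite("pics/d_rack2.png",cv2.resize(i[0:230,310:550],None,fx=3,fy=2.6*3/2.6*1.0,interpolation=cv2.INTER_CUBIC)[:600])
i=cv2.convertScaleAbs(cv2.imread("pics/c_rack.png"),alpha=1.3,beta=20); cv2.imwrite("pics/d_rack1.png",cv2.resize(i[0:200,205:415],None,fx=3,fy=3,interpolation=cv2.INTER_CUBIC))
E
```

```text
t 5.0 p [500.6 -95.3 223.9] zyaw 95.71 tilt [ 0. -1.  0.] F [-0.1  0.   0.2] w 45.7 q [-0.21  0.21  1.69  0.    1.24 -0.31]
```

View pics/d_rack2.png

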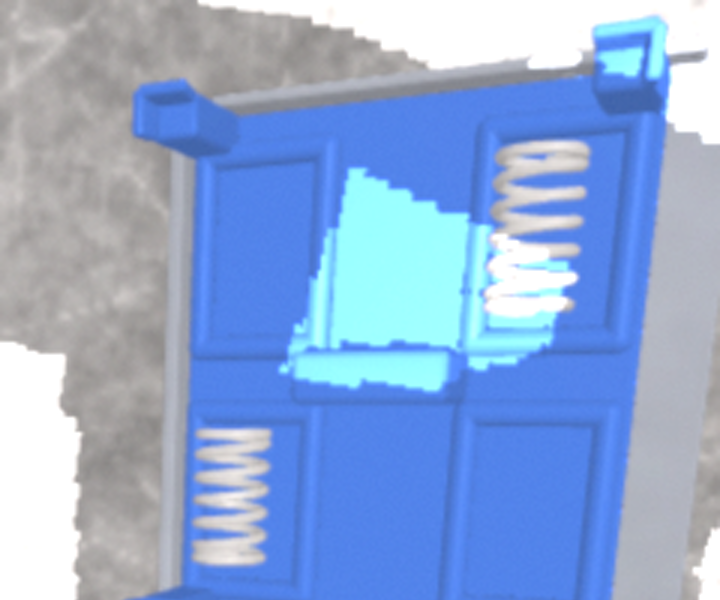

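View pics/d_rack1.png

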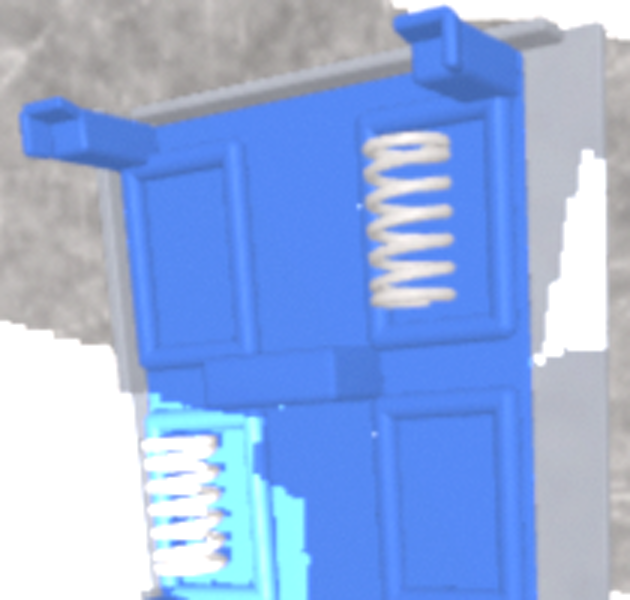

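```bash
cat > tri2.py <<'E'
from fit import *
c1=pickle.load(open("rack.pkl","rb"));c2=pickle.load(open("rack2.pkl","rb"))
B=(15.5,23)  # guess of bead outer half sizes
L={"a":((411,220),(537,228),None),"b":((184,504),(232,497),None),
"TLtl":((122,168),(205,157),(-34-1j,)),"TLtr":((240,143),(335,142),None),"TLbr":((257,360),(325,352),None),"TLbl":((142,365),(195,355),None),
"TRtr":((508,103),(648,118),None),"TRbr":((513,333),(627,345),None),"TRbl":((370,343),(470,350),None),"BRtl":((382,402),(467,408),None),"BRtr":((515,388),(620,403),None),
"cTL":((47,130),(167,113),None),"cTR":((430,33),(632,50),None)}
X={}
for n,(a,b,_) in L.items():
    u1=np.array(a)/3+(205,0);u2=np.array(b)/3+(310,0)
    p=tri([(c1,*u1),(c2,*u2)]); X[n]=p; e=np.r_[proj(c1,p)[0]-u1,proj(c2,p)[0]-u2]; print(n,p.round(1),"err",e.round(1))
# fit
S={"TL":(-34,31),"TR":(34,31),"BR":(34,-31)};sg={"tl":(-1,1),"tr":(1,1),"br":(1,-1),"bl":(-1,-1)}
def model(q):
    out=[]
    for n in X:
        if n[:2] in S: x,y=S[n[:2]];sx,sy=sg[n[2:]]; out.append((x+sx*q[5],y+sy*q[6],13))
        elif n=="cTL": out.append((-48,59,47))
        elif n=="cTR": out.append((48,59,47))
    return out
T=[n for n in X if len(n)>1]
def f(q,pt=None):
    v=[*q[:4],q[4]]; M=pts(v,model(q)); r=[]
    for n,m in zip(T,M):
        r+=list(proj(c1,m)[0]-(np.array(L[n][0])/3+(205,0)))+list(proj(c2,m)[0]-(np.array(L[n][1])/3+(310,0)))
    return np.array(r+[q[5]-15.5,q[6]-23])
for fx in (0,1):
    g=(lambda q:np.r_[f(q),50*(q[4]-30)]) if fx else f
    r=least_squares(g,[591,-12,65,6,30,15.5,23],loss="soft_l1"); print(r.x.round(2),r.cost.round(1))
v=[*r.x[:4],30]; R,t=pose(v)
for n in "ab": print(n,(R.T@(X[n]-t)).round(1))
print(f(r.x)[:-2].reshape(-1,4).round(1).tolist())
res=pickle.load(open("res.pkl","rb")); res["rack"]=v; pickle.dump(res,open("res.pkl","wb"))
E
python3 tri2.py
```

```text
a [605.5  21.2  99.5] err [-0. -0. -0.  0.]
b [552.5 -44.9  68.4] err [ 0.   0.2  0.  -0.2]
TLtl [535.7  36.1  59.2] err [ 0.   0.2  0.  -0.3]
TLtr [565.4  41.2  67.1] err [ 0.   0.5  0.  -0.5]
TLbr [570.4  -8.1  68.8] err [-0.1 -0.8 -0.   0.8]
TLbl [540.  -10.7  55.9] err [ 0.   0.2  0.  -0.2]
TRtr [625.4  45.8  98.4] err [-0.  -0.1 -0.   0.1]
TRbr [629.1  -1.7 102.9] err [-0.  -0.5 -0.1  0.5]
TRbl [597.8  -5.   93.3] err [ 0.   0.4  0.  -0.4]
BRtl [601.3 -17.9  88.2] err [ 0.   0.1  0.  -0.1]
BRtr [630.4 -13.8 102.4] err [ 0.  0.  0. -0.]
cTL [522.7  39.5  84.8] err [ 0.   0.2  0.  -0.2]
cTR [605.8  50.2 129.9] err [ 0.   1.1  0.2 -1.1]
[592.01 -12.11  65.56   6.02  28.03  16.78  24.22] 20.9
[592.37 -12.12  66.5    5.81  30.    16.82  24.22] 26.0
a [30.7 31.8 20.4]
b [-36.3 -28.6  23.1]
[[2.5, -0.4, 0.1, -0.7], [-0.0, 0.7, 0.8, -0.2], [-0.1, -1.6, 0.2, 0.0], [2.4, 0.2, 1.2, -0.1], [-0.8, -3.3, 2.0, -3.1], [-0.0, -0.7, 0.1, 0.2], [2.9, 0.2, -0.1, -0.3], [0.1, 0.3, -0.8, 0.1], [-0.0, 1.9, 0.1, 1.8], [-1.0, -0.1, -1.7, -0.6], [-2.4, 3.8, -1.8, 1.4]]
```

```bash
cat >> h.py <<'E'
O=np.array([592.2,-12.1,66.]);EX=np.array([.9947,.1028,0]);EY=np.array([-.1028,.9947,0])
def hv(h,y,v): return O+h*EX+y*EY+np.array([0,0,v])
def tohv(p): d=np.asarray(p)-O; return np.array([d@EX,d@EY,d[2]])
E
python3 - <<'E'
from h import *
plan(hv(12,31.5,70),95.9,n=5)
E
```

```text
[[[2.23, 1.76, 2.08], np.float64(-0.0)], [[2.22, 1.76, 2.09], np.float64(-0.0)], [[2.23, 1.75, 2.08], np.float64(-0.1)], [[2.23, 1.76, 2.08], np.float64(0.0)], [[2.23, 1.76, 2.08], np.float64(0.0)]]
```

Request:
drive_tool([
  [[2.2,1.7,2.1],0],
  [[2.2,1.7,2.1],0],
  [[2.2,1.7,2.1],0],
  [[2.2,1.7,2.1],0],
  [[2.3,1.7,2.1],0],
  [[0,0,0],0],
  [[0,0,0],0],
], grip=0.34, grip_force=12)

```text
time_s: 5.75
eef_pos: [600.0, 23.0, 138.3]
ee_rot: [[0.994, -0.002, -0.105], [0.105, -0.0, 0.994], [-0.002, -1.0, -0.0]]
wrist_force: [-0.0, -0.8, -0.4]
grip_width: 31.3
```

```bash
python3 - <<'E'
from h import *
st(); print(tohv(ctrl.read_state()["eef_pos"]).round(1)); c=cam("wrist"); s=cam("scene")
i=c["img"][170:370,200:440]; cv2.imwrite("pics/h1.png",cv2.resize(i,None,fx=3,fy=3,interpolation=cv2.INTER_CUBIC))
cv2.imwrite("pics/h2.png",cv2.resize(s["img"][120:300,250:430],None,fx=3.2,fy=3.2,interpolation=cv2.INTER_CUBIC))
E
```

```text
t 5.75 p [600.   23.  138.3] zyaw 96.05 tilt [-0.002 -1.    -0.   ] F [-0.  -0.8 -0.4] w 31.3 q [ 0.02  0.41  1.62 -0.    1.11 -0.09]
[11.4 34.2 72.3]
```

View pics/h1.png

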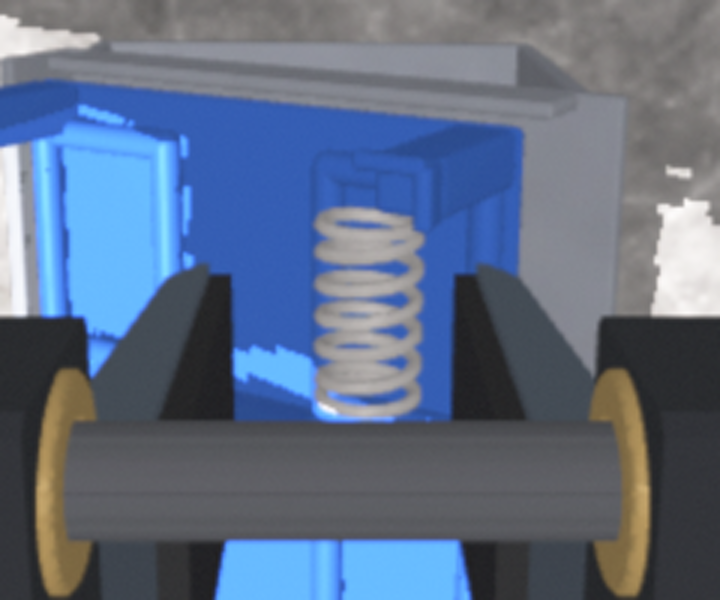

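View pics/h2.png

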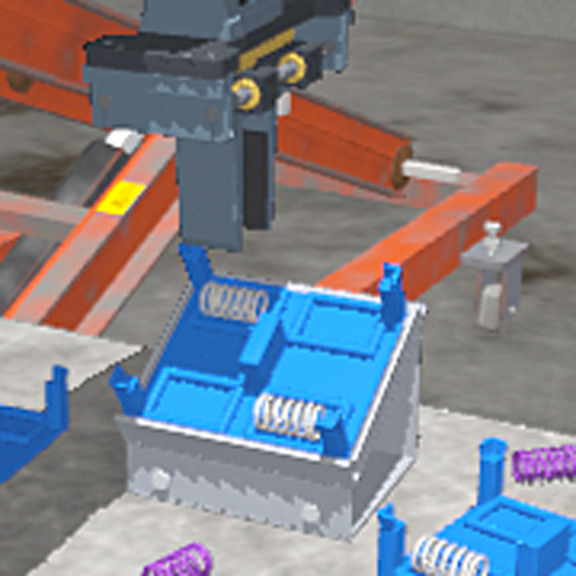

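```bash
python3 - <<'E'
from h import *
import pickle
c1=pickle.load(open("rack.pkl","rb"));c2=pickle.load(open("rack2.pkl","rb"));c3=cam("wrist")
u1=np.array((411,220))/3+(205,0);u2=np.array((537,228))/3+(310,0);u3=np.array((369,312))/3+(200,170)
p=tri([(c1,*u1),(c2,*u2),(c3,*u3)]); print(p.round(1),tohv(p).round(1)); 
for c,u in ((c1,u1),(c2,u2),(c3,u3)): print((proj(c,p)[0]-u).round(1))
p=tri([(c1,*u1),(c3,*u3)]);print(p.round(1),tohv(p).round(1))
print("model center ->", [(proj(c3,hv(16.3,31.8,33.7))[0]-u3).round(1)])
plan(hv(11.5,31.5,40),95.9,n=3); 
E
```

```text
[604.9  20.4 103.4] [16.  31.  37.4]
[-0.5  0.4]
[1.3 0.5]
[-0.8 -1.2]
[605.2  20.4 105.2] [16.3 31.  39.2]
model center -> [array([-0.4, -4.8])]
[[[0.01, 1.13, -0.03], np.float64(-0.0)], [[0.0, 1.12, -0.03], np.float64(-0.0)], [[0.01, 1.13, -0.03], np.float64(-0.0)]]
```

Request:
drive_tool([
  [[0,1.1,0],0],
  [[0,1.1,0],0],
  [[0,1.1,0],0],
  [[0,0,0],0],
  [[0,0,0],0],
])

```text
time_s: 6.4
eef_pos: [600.1, 21.2, 105.4]
ee_rot: [[0.995, -0.001, -0.102], [0.102, -0.0, 0.995], [-0.001, -1.0, -0.0]]
wrist_force: [-0.2, 0.2, -0.2]
grip_width: 30.7
```

```bash
python3 - <<'E'
from h import *
st(); print(tohv(ctrl.read_state()["eef_pos"]).round(1)); c=cam("wrist"); s=cam("scene")
i=c["img"][170:370,200:440]; cv2.imwrite("pics/i1.png",cv2.resize(i,None,fx=3,fy=3,interpolation=cv2.INTER_CUBIC))
cv2.imwrite("pics/i2.png",cv2.resize(s["img"][140:280,260:420],None,fx=4,fy=4,interpolation=cv2.INTER_CUBIC))
E
```

```text
t 6.4 p [600.1  21.2 105.4] zyaw 95.86 tilt [-0.001 -1.    -0.   ] F [-0.2  0.2 -0.2] w 30.7 q [ 0.02  0.44  1.66 -0.    1.04 -0.09]
[11.3 32.3 39.4]
```

View pics/i1.png

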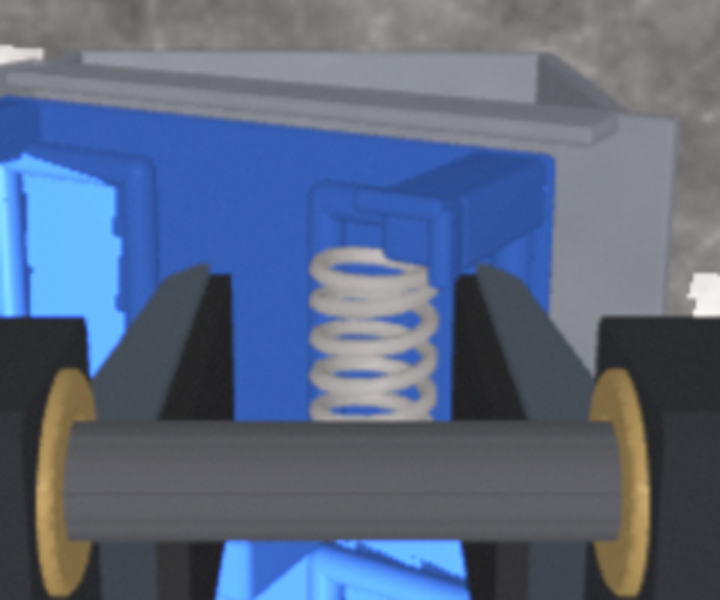

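View pics/i2.png

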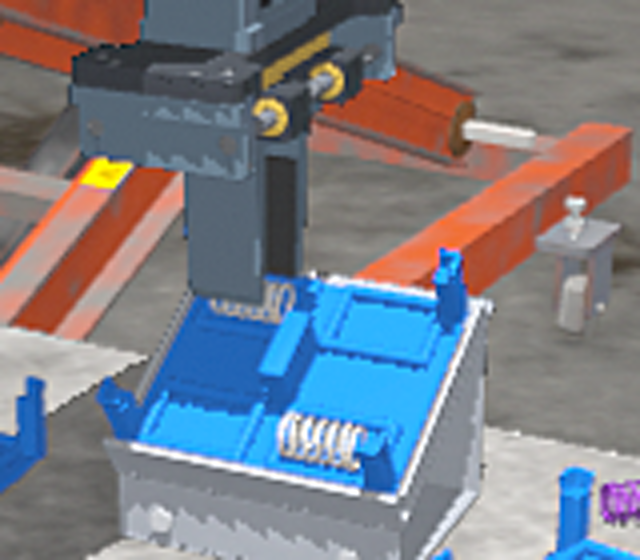

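Request:
drive_tool([
  [[0,0.3,0],0],
  [[0,0.3,0],0],
  [[0,0,0],0],
  [[0,0,0],0],
])

```text
time_s: 6.9
eef_pos: [601.3, 21.4, 102.9]
ee_rot: [[0.995, 0.004, -0.102], [0.102, -0.0, 0.995], [0.004, -1.0, -0.0]]
wrist_force: [-3.0, 0.2, 13.1]
grip_width: 31.0
```

Request:
drive_tool([
  [[0,-0.5,0],0],
  [[-0.2,0,0],0],
  [[0,0,0],0],
])

```text
time_s: 7.2
eef_pos: [598.0, 21.1, 104.7]
ee_rot: [[0.995, -0.001, -0.102], [0.102, -0.0, 0.995], [-0.001, -1.0, -0.0]]
wrist_force: [-0.2, 0.8, 0.5]
grip_width: 30.8
```

```bash
python3 - <<'E'
from h import *
st(); print(tohv(ctrl.read_state()["eef_pos"]).round(1))
E
```

```text
t 7.2 p [598.   21.1 104.7] zyaw 95.87 tilt [-0.001 -1.    -0.   ] F [-0.2  0.8  0.5] w 30.8 q [ 0.02  0.44  1.67 -0.    1.03 -0.09]
[ 9.1 32.5 38.7]
```

Request:
drive_tool([
  [[0.05,0.2,0],0],
  [[0.05,0.2,0],0],
  [[0,0,0],0],
])

```text
time_s: 7.5
eef_pos: [598.8, 21.2, 100.4]
ee_rot: [[0.995, -0.002, -0.102], [0.102, -0.0, 0.995], [-0.002, -1.0, 0.0]]
wrist_force: [-1.5, 0.0, 1.1]
grip_width: 31.3
```

```bash
python3 - <<'E'
from h import *
st(); print(tohv(ctrl.read_state()["eef_pos"]).round(1))
E
```

```text
t 7.5 p [598.8  21.2 100.4] zyaw 95.87 tilt [-0.002 -1.     0.   ] F [-1.5  0.   1.1] w 31.3 q [ 0.02  0.45  1.67 -0.    1.03 -0.09]
[10.  32.4 34.4]
```

Request:
drive_tool([
  [[0.15,0.05,0],0],
  [[0.1,0,0],0],
  [[0,0,0],0],
], grip=0.285)

```text
time_s: 7.8
eef_pos: [601.4, 21.5, 100.3]
ee_rot: [[0.995, -0.001, -0.102], [0.102, -0.0, 0.995], [-0.001, -1.0, -0.0]]
wrist_force: [-2.4, 0.2, 2.8]
grip_width: 25.9
```

```bash
python3 - <<'E'
from h import *
st(); print(tohv(ctrl.read_state()["eef_pos"]).round(1)); c=cam("wrist")
i=c["img"][170:370,200:440]; cv2.imwrite("pics/j1.png",cv2.resize(i,None,fx=3,fy=3,interpolation=cv2.INTER_CUBIC))
E
```

```text
t 7.8 p [601.4  21.5 100.3] zyaw 95.88 tilt [-0.001 -1.    -0.   ] F [-2.4  0.2  2.8] w 25.9 q [ 0.02  0.45  1.66 -0.    1.03 -0.09]
[12.6 32.5 34.3]
```

View pics/j1.png

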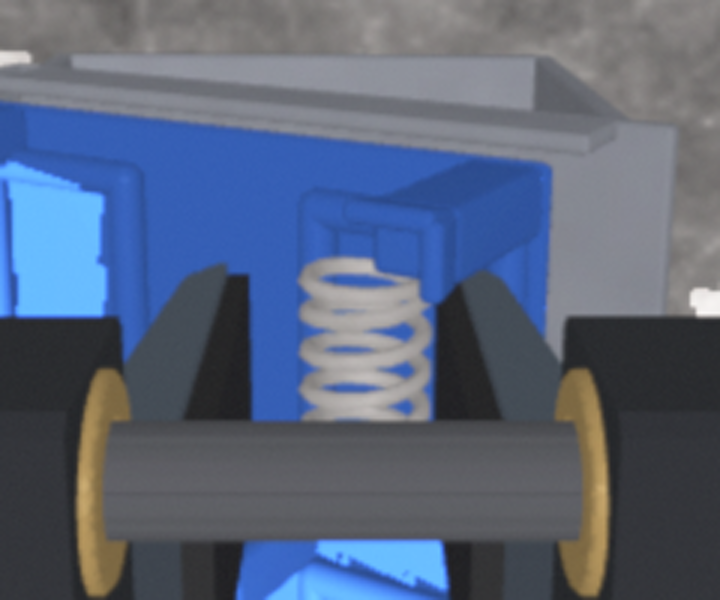

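Request:
drive_tool([
  [[0.2,0,0],0],
  [[0.15,0,0],0],
  [[0,0,0],0],
  [[0,0,0],0],
], grip=0, grip_force=15)

```text
time_s: 8.25
eef_pos: [603.2, 21.7, 100.3]
ee_rot: [[0.995, -0.005, -0.103], [0.103, -0.001, 0.995], [-0.005, -1.0, 0.0]]
wrist_force: [-6.2, -1.0, 4.8]
grip_width: 21.5
```

```bash
python3 - <<'E'
from h import *
st(); print(tohv(ctrl.read_state()["eef_pos"]).round(1)); c=cam("wrist")
i=c["img"][170:370,200:440]; cv2.imwrite("pics/k1.png",cv2.resize(i,None,fx=3,fy=3,interpolation=cv2.INTER_CUBIC))
E
```

```text
t 8.25 p [603.2  21.7 100.3] zyaw 95.88 tilt [-0.005 -1.     0.   ] F [-6.2 -1.   4.8] w 21.5 q [ 0.02  0.46  1.65 -0.    1.04 -0.09]
[14.4 32.5 34.3]
```

View pics/k1.png

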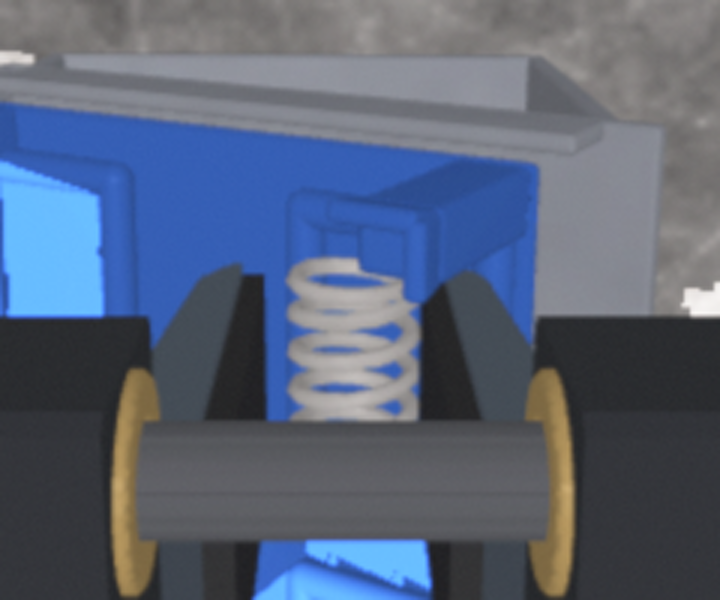

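Request:
drive_tool([
  [[0.1,0,0],0],
  [[0,0,0],0],
  [[0,0,0],0],
])

```text
time_s: 8.6
eef_pos: [603.3, 21.7, 100.3]
ee_rot: [[0.995, -0.007, -0.103], [0.103, -0.001, 0.995], [-0.007, -1.0, 0.0]]
wrist_force: [-8.0, -0.4, 6.8]
grip_width: 21.6
```

Request:
drive_tool([
  [[-0.1,-0.1,0],0],
  [[0,-0.3,0],0],
  [[0,-0.4,0],0],
  [[0,-0.4,0],0],
  [[0,0,0],0],
], grip_force=20)

```text
time_s: 9.1
eef_pos: [606.5, 21.9, 113.4]
ee_rot: [[0.995, 0.003, -0.102], [0.102, -0.0, 0.995], [0.003, -1.0, -0.0]]
wrist_force: [-0.2, -0.6, 0.3]
grip_width: 21.6
```

```bash
python3 - <<'E'
from h import *
st(); print(tohv(ctrl.read_state()["eef_pos"]).round(1)); c=cam("wrist");s=cam("scene")
i=c["img"][170:370,200:440]; a=cv2.resize(i,None,fx=2,fy=2,interpolation=cv2.INTER_CUBIC)
b=cv2.resize(s["img"][160:270,270:402],None,fx=400/110,fy=400/110,interpolation=cv2.INTER_CUBIC); h=min(len(a),len(b))
m=np.hstack([a[:h],b[:h]]); print(m.shape); cv2.imwrite("pics/l1.png",m[:,:800] if m.shape[1]<=800 else cv2.resize(m,(800,int(800*h/m.shape[1]))))
E
```

```text
t 9.1 p [606.5  21.9 113.4] zyaw 95.88 tilt [ 0.003 -1.    -0.   ] F [-0.2 -0.6  0.3] w 21.6 q [ 0.02  0.44  1.64 -0.    1.06 -0.09]
[17.7 32.4 47.4]
(400, 960, 3)
```

View pics/l1.png

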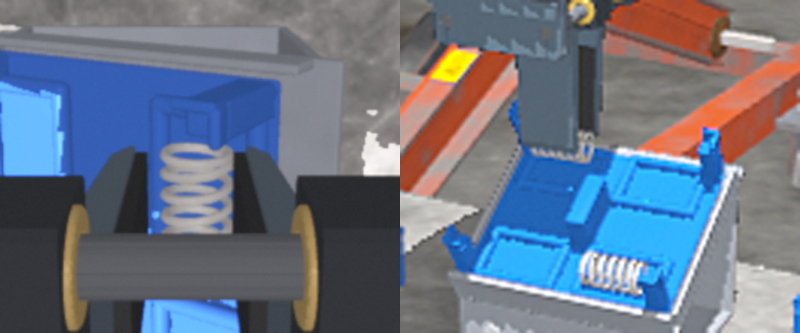

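```bash
cat >> h.py <<'E'
KT=np.array([555.3,-188.7,0]); KY=-8.37; ST=np.array([516.5,174.2,0]); SY=5.95
def loc(T,yaw,x,y,z): a=np.radians(yaw); return T+np.array([x*np.cos(a)-y*np.sin(a),x*np.sin(a)+y*np.cos(a),z])
E
python3 - <<'E'
from h import *
s=ctrl.read_state(); s["eef_pos"]=np.array(s["eef_pos"])+[0,0,56]
t=loc(KT,KY,33.3,31,90); print(t)
plan(t,81.6,n=7,state=s)
E
```

```text
[ 592.75782708 -162.87750612   90.        ]
[[[-0.45, 1.12, -2.61], np.float64(2.0)], [[-0.37, 1.13, -2.62], np.float64(2.1)], [[-0.27, 1.12, -2.63], np.float64(2.0)], [[-0.17, 1.13, -2.64], np.float64(2.1)], [[-0.08, 1.12, -2.64], np.float64(2.0)], [[0.02, 1.12, -2.65], np.float64(2.0)], [[0.1, 1.13, -2.64], np.float64(2.1)]]
```

Request:
drive_tool([
  [[0,-1.5,0],0],
  [[0,-2,0],0],
  [[0,-2.1,0],0],
  [[-0.5,0,-2.6],2],
  [[-0.4,0,-2.6],2],
  [[-0.3,0,-2.6],2],
  [[-0.2,0,-2.6],2],
  [[-0.1,0,-2.6],2],
  [[0,1.5,-2.7],2.2],
  [[0.1,2.5,-2.6],2],
  [[0,2,0],0],
  [[0,0,0],0],
])

```text
time_s: 10.4
eef_pos: [588.6, -161.8, 105.3]
ee_rot: [[0.989, -0.006, 0.146], [-0.146, 0.002, 0.989], [-0.007, -1.0, 0.001]]
wrist_force: [0.0, 0.5, -0.1]
grip_width: 21.3
```

```bash
cat > snap.py <<'E'
import sys
from h import *
name=sys.argv[1]; sc=[int(x) for x in sys.argv[2].split(",")] if len(sys.argv)>2 else None
st(); c=cam("wrist"); a=c["img"][150:370,200:440]; a=cv2.resize(a,(400,367),interpolation=cv2.INTER_CUBIC)
if sc:
    s=cam("scene")["img"][sc[0]:sc[1],sc[2]:sc[3]]; s=cv2.resize(s,(400,367),interpolation=cv2.INTER_CUBIC); a=np.hstack([a,s])
cv2.imwrite(f"pics/{name}.png",a)
E
python3 snap.py m1 200,340,340,490; python3 - <<'E'
from h import *
plan(loc(KT,KY,33.3,31,40),81.6,n=3)
E
```

```text
t 10.4 p [ 588.6 -161.8  105.3] zyaw 81.59 tilt [-0.007 -1.     0.001] F [ 0.   0.5 -0.1] w 21.3 q [-0.29  0.46  1.63  0.    1.06 -0.14]
[[[0.07, 2.28, -0.04], np.float64(0.0)], [[0.06, 2.29, -0.03], np.float64(0.1)], [[0.07, 2.28, -0.04], np.float64(-0.0)]]
```

View pics/m1.png

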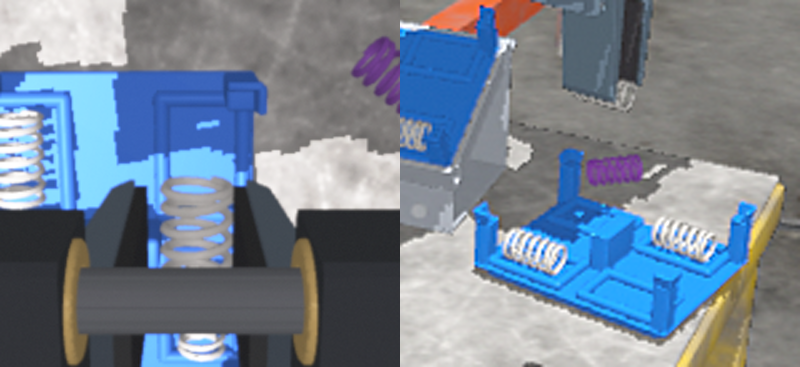

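Request:
drive_tool([
  [[0.1,2.3,0],0],
  [[0,2.3,0],0],
  [[0,2.0,0],0],
  [[0,0,0],0],
  [[0,0,0],0],
])

```text
time_s: 11.0
eef_pos: [592.9, -161.5, 43.8]
ee_rot: [[0.99, 0.002, 0.144], [-0.144, -0.001, 0.99], [0.002, -1.0, -0.0]]
wrist_force: [0.3, 1.1, -0.3]
grip_width: 21.4
```

```bash
python3 snap.py n1 200,340,340,490;  python3 - <<'E'
from h import *
plan(loc(KT,KY,33.3,31,27),81.6,n=3)
E
```

```text
t 11.0 p [ 592.9 -161.5   43.8] zyaw 81.72 tilt [ 0.002 -1.    -0.   ] F [ 0.3  1.1 -0.3] w 21.4 q [-0.28  0.53  1.7  -0.    0.92 -0.14]
[[[-0.01, 0.58, -0.04], np.float64(0.0)], [[-0.01, 0.58, -0.03], np.float64(0.1)], [[-0.02, 0.58, -0.04], np.float64(0.0)]]
```

View pics/n1.png

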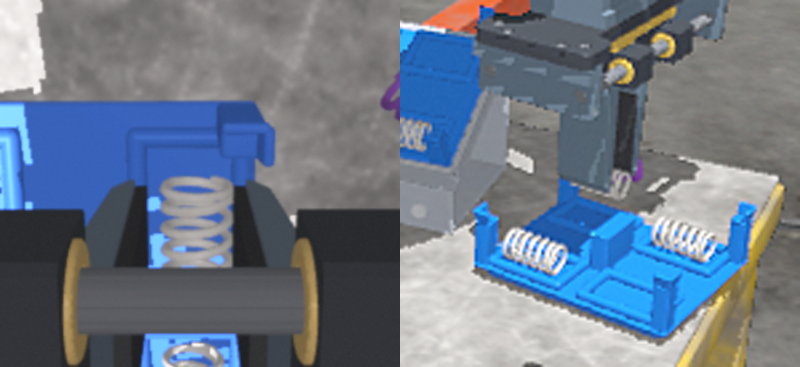

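Request:
drive_tool([
  [[0,0.6,0],0],
  [[0,0.5,0],0],
  [[0,0.3,0],0],
  [[0,0.2,0],0],
  [[0,0,0],0],
])

```text
time_s: 11.6
eef_pos: [591.6, -161.8, 26.4]
ee_rot: [[0.989, -0.001, 0.145], [-0.145, 0.0, 0.989], [-0.001, -1.0, 0.0]]
wrist_force: [-0.7, -0.7, 0.2]
grip_width: 21.6
```

Request:
drive_tool([
  [[0.05,0.2,0],0],
  [[0,0.15,0],0],
  [[0,0.15,0],0],
  [[0,0,0],0],
])

```text
time_s: 12.0
eef_pos: [593.8, -162.1, 24.1]
ee_rot: [[0.989, 0.004, 0.145], [-0.145, -0.001, 0.989], [0.004, -1.0, -0.0]]
wrist_force: [-2.2, 0.5, 12.9]
grip_width: 21.1
```

Request:
drive_tool([
  [[0,0,0],0],
  [[0,0,0],0],
  [[0,0,0],0],
], grip_force=4)

```text
time_s: 12.3
eef_pos: [594.4, -162.4, 22.8]
ee_rot: [[0.989, 0.005, 0.145], [-0.145, -0.001, 0.989], [0.005, -1.0, -0.001]]
wrist_force: [2.0, 0.4, 6.6]
grip_width: 21.6
```

```bash
python3 snap.py o1 200,340,340,490
```

```text
t 12.3 p [ 594.4 -162.4   22.8] zyaw 81.67 tilt [ 0.005 -1.    -0.001] F [2.  0.4 6.6] w 21.6 q [-0.29  0.55  1.71  0.    0.87 -0.14]
```

View pics/o1.png

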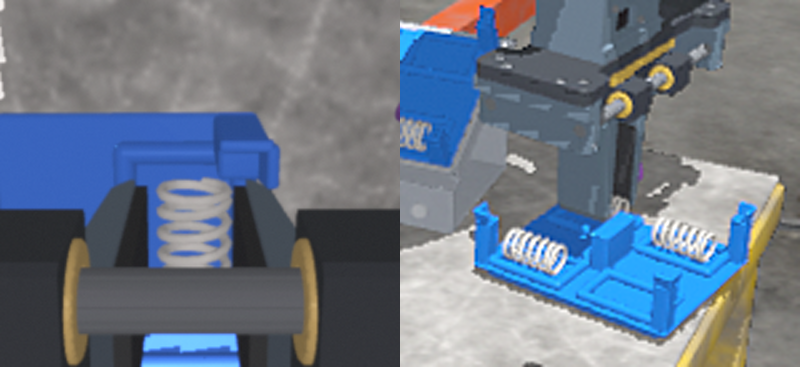

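Request:
drive_tool([
  [[0,0,0],0],
  [[0,0,0],0],
  [[0,0,0],0],
], grip=0.34)

```text
time_s: 12.7
eef_pos: [591.4, -161.7, 20.7]
ee_rot: [[0.989, -0.002, 0.145], [-0.145, 0.0, 0.989], [-0.002, -1.0, 0.0]]
wrist_force: [-0.4, 0.5, 0.0]
grip_width: 30.9
```

```bash
python3 snap.py p1 200,340,340,490
```

```text
t 12.7 p [ 591.4 -161.7   20.7] zyaw 81.67 tilt [-0.002 -1.     0.   ] F [-0.4  0.5  0. ] w 30.9 q [-0.29  0.55  1.72 -0.    0.87 -0.14]
```

View pics/p1.png

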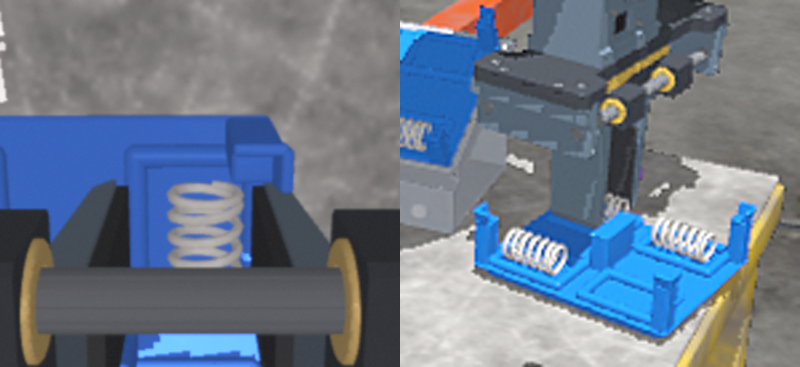

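```bash
python3 - <<'E'
from h import *
s=ctrl.read_state(); s["eef_pos"]=np.array(s["eef_pos"])+[0,0,150]
plan(hv(-48.3,-29,80),95.9,n=5,state=s)
E
```

```text
[[[-1.22, 0.5, 2.16], np.float64(-2.8)], [[-1.11, 0.49, 2.22], np.float64(-2.9)], [[-0.99, 0.5, 2.27], np.float64(-2.8)], [[-0.89, 0.5, 2.32], np.float64(-2.9)], [[-0.76, 0.49, 2.36], np.float64(-2.8)]]
```

Request:
drive_tool([
  [[0,-2,0],0],
  [[0,-4.4,0],0],
  [[0,-4.4,0],0],
  [[-0.2,-4.2,0],0],
  [[-1.2,0,2.2],-2.8],
  [[-1.1,0,2.2],-2.9],
  [[-1.0,0.5,2.3],-2.8],
  [[-0.9,1.0,2.3],-2.9],
  [[-0.6,1.0,2.4],-2.8],
  [[0,0,0],0],
  [[0,0,0],0],
])

```text
time_s: 13.9
eef_pos: [547.6, -45.0, 146.4]
ee_rot: [[0.995, -0.0, -0.103], [0.103, -0.001, 0.995], [-0.0, -1.0, -0.001]]
wrist_force: [0.1, 0.8, 0.0]
grip_width: 31.2
```

```bash
python3 snap.py q1 180,340,250,430; python3 - <<'E'
from h import *
print(tohv(ctrl.read_state()["eef_pos"]).round(1))
plan(hv(-48.3,-29,10),95.9,n=4)
E
```

```text
t 13.9 p [547.6 -45.  146.4] zyaw 95.91 tilt [-0.    -1.    -0.001] F [0.1 0.8 0. ] w 31.2 q [-0.1   0.33  1.73 -0.    1.08 -0.21]
[-47.2 -29.   80.8]
[[[-0.03, 1.77, -0.0], np.float64(-0.0)], [[-0.02, 1.77, -0.0], np.float64(-0.0)], [[-0.03, 1.77, -0.0], np.float64(-0.1)], [[-0.03, 1.77, -0.0], np.float64(0.0)]]
```

View pics/q1.png

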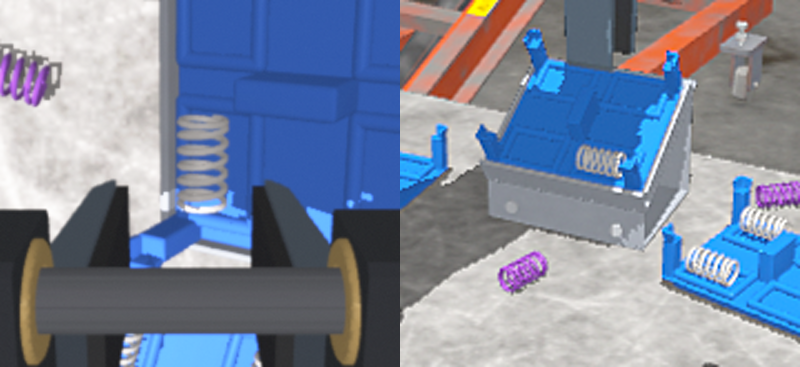

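Request:
drive_tool([
  [[0,1.8,0],0],
  [[0,1.8,0],0],
  [[-0.1,1.8,0],0],
  [[0,1.8,0],0],
  [[0,0,0],0],
  [[0,0,0],0],
])

```text
time_s: 14.6
eef_pos: [547.2, -45.9, 74.8]
ee_rot: [[0.995, 0.001, -0.101], [0.101, -0.0, 0.995], [0.001, -1.0, -0.0]]
wrist_force: [0.5, 0.6, -0.4]
grip_width: 31.0
```

```bash
python3 snap.py r1 180,340,250,430; python3 - <<'E'
from h import *
print(tohv(ctrl.read_state()["eef_pos"]).round(1))
E
```

```text
t 14.6 p [547.2 -45.9  74.8] zyaw 95.81 tilt [ 0.001 -1.    -0.   ] F [ 0.5  0.6 -0.4] w 31.0 q [-0.1   0.41  1.82 -0.    0.92 -0.21]
[-47.8 -28.8   9.6]
```

View pics/r1.png

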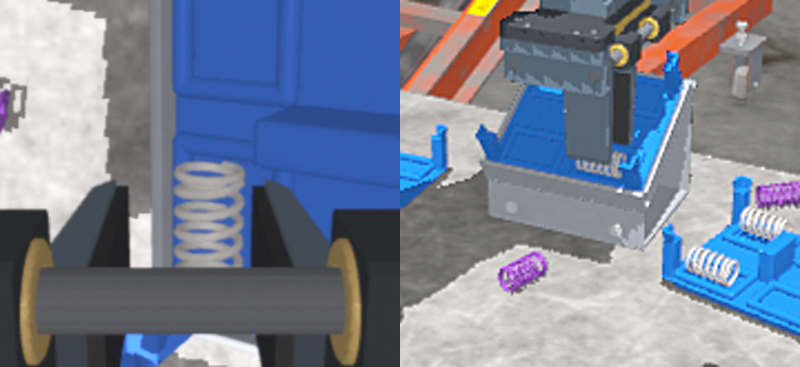

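Request:
drive_tool([
  [[-0.1,0.3,0.2],0],
  [[-0.1,0.3,0],0],
  [[0,0.2,0],0],
  [[0,0,0],0],
])

```text
time_s: 15.1
eef_pos: [545.4, -43.3, 67.0]
ee_rot: [[0.995, 0.003, -0.102], [0.102, -0.0, 0.995], [0.003, -1.0, -0.0]]
wrist_force: [2.1, 0.5, 2.3]
grip_width: 31.0
```

```bash
python3 - <<'E'
from h import *
st();print(tohv(ctrl.read_state()["eef_pos"]).round(1))
E
```

```text
t 15.1 p [545.4 -43.3  67. ] zyaw 95.88 tilt [ 0.003 -1.    -0.   ] F [2.1 0.5 2.3] w 31.0 q [-0.1   0.41  1.83  0.    0.89 -0.2 ]
[-49.7 -26.2   1. ]
```

Request:
drive_tool([
  [[0.2,0,0],0],
  [[0.1,0,0],0],
  [[0,0,0],0],
], grip=0.285, grip_force=12)

```text
time_s: 15.4
eef_pos: [548.0, -43.0, 66.8]
ee_rot: [[0.995, 0.001, -0.102], [0.102, -0.0, 0.995], [0.001, -1.0, -0.0]]
wrist_force: [2.0, 0.7, 3.6]
grip_width: 25.9
```

Request:
drive_tool([
  [[0.2,0,0],0],
  [[0.15,0,0],0],
  [[0,0,0],0],
  [[0,0,0],0],
  [[0,0,0],0],
], grip=0, grip_force=18)

```text
time_s: 15.9
eef_pos: [550.0, -42.9, 66.8]
ee_rot: [[0.995, -0.002, -0.102], [0.102, -0.0, 0.995], [-0.002, -1.0, -0.0]]
wrist_force: [-1.2, -0.4, 7.7]
grip_width: 20.9
```

```bash
python3 snap.py s1 180,340,250,430; python3 - <<'E'
from h import *
print(tohv(ctrl.read_state()["eef_pos"]).round(1))
E
```

```text
t 15.9 p [550.  -42.9  66.8] zyaw 95.88 tilt [-0.002 -1.    -0.   ] F [-1.2 -0.4  7.7] w 20.9 q [-0.1   0.42  1.82 -0.    0.9  -0.2 ]
[-45.2 -26.2   0.8]
```

View pics/s1.png

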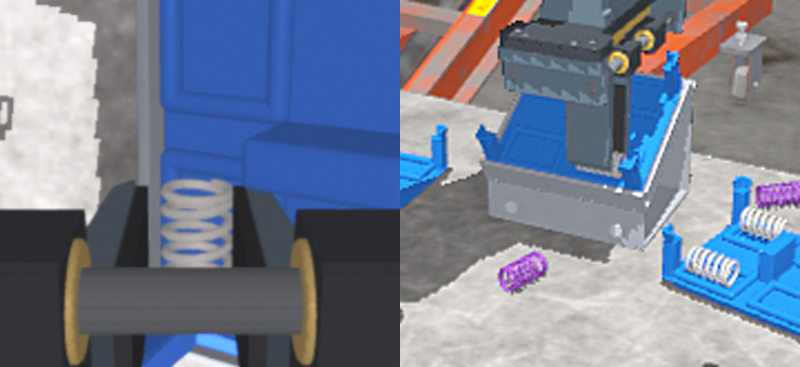

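W = 20.9, like spring a. Now the lift.

Request:
drive_tool([
  [[0,-0.1,0],0],
  [[0,-0.3,0],0],
  [[0,-0.4,0],0],
  [[0,-0.6,0],0],
  [[0,-1.0,0],0],
  [[0,0,0],0],
], grip_force=20)

```text
time_s: 16.6
eef_pos: [551.9, -42.8, 92.1]
ee_rot: [[0.995, 0.003, -0.102], [0.102, -0.0, 0.995], [0.003, -1.0, -0.001]]
wrist_force: [0.3, 0.2, 0.7]
grip_width: 21.1
```

```bash
python3 snap.py t1 180,340,250,430; python3 - <<'E'
from h import *
s=ctrl.read_state(); s["eef_pos"]=np.array(s["eef_pos"])+[0,0,75]
print(loc(KT,KY,-34.7,-31,90)); plan(loc(KT,KY,-34.7,-31,150),81.6,n=4,state=s)
E
```

```text
t 16.6 p [551.9 -42.8  92.1] zyaw 95.87 tilt [ 0.003 -1.    -0.001] F [0.3 0.2 0.7] w 21.1 q [-0.1   0.39  1.79 -0.    0.96 -0.2 ]
[ 516.45708476 -214.31870284   90.        ]
[[[-1.3, 0.4, -4.18], np.float64(3.6)], [[-1.03, 0.4, -4.25], np.float64(3.5)], [[-0.77, 0.4, -4.31], np.float64(3.6)], [[-0.5, 0.4, -4.35], np.float64(3.6)]]
```

View pics/t1.png

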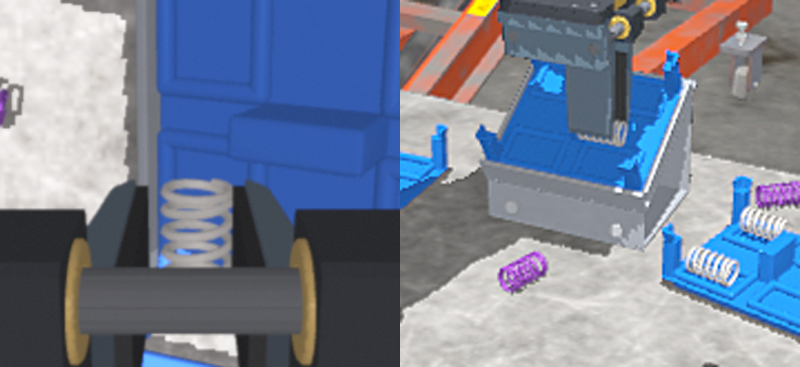

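Request:
drive_tool([
  [[0,-3.5,0],0],
  [[0,-4,0],0],
  [[-1.3,0,-4.2],3.6],
  [[-1.0,0,-4.2],3.6],
  [[-0.8,1,-4.3],3.6],
  [[-0.5,2,-4.3],3.5],
  [[0,4,0],0],
  [[0,2.5,0],0],
  [[0,0,0],0],
  [[0,0,0],0],
])

```text
time_s: 17.7
eef_pos: [516.3, -213.4, 70.6]
ee_rot: [[0.989, -0.0, 0.146], [-0.146, 0.0, 0.989], [-0.0, -1.0, 0.0]]
wrist_force: [-0.3, -0.2, 0.7]
grip_width: 21.3
```

```bash
python3 snap.py u1 200,340,340,490; python3 - <<'E'
from h import *
plan(loc(KT,KY,-34.7,-31,42),81.6,n=3)
E
```

```text
t 17.7 p [ 516.3 -213.4   70.6] zyaw 81.58 tilt [-0. -1.  0.] F [-0.3 -0.2  0.7] w 21.3 q [-0.41  0.42  1.8  -0.    0.92 -0.27]
[[[-0.03, 1.0, -0.03], np.float64(0.0)], [[-0.03, 1.0, -0.03], np.float64(0.0)], [[-0.03, 1.0, -0.03], np.float64(0.0)]]
```

View pics/u1.png

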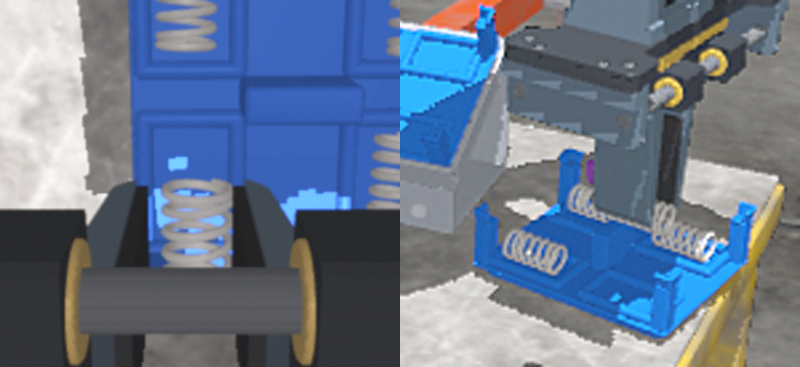

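Request:
drive_tool([
  [[0,1.5,0],0],
  [[0,1.5,0],0],
  [[0,0.8,0],0],
  [[0,0.5,0],0],
  [[0,0,0],0],
])

```text
time_s: 18.3
eef_pos: [516.4, -213.3, 27.7]
ee_rot: [[0.989, 0.0, 0.146], [-0.146, -0.0, 0.989], [0.0, -1.0, -0.0]]
wrist_force: [0.3, 0.2, 0.8]
grip_width: 20.9
```

```bash
python3 snap.py v1 200,340,340,490; python3 - <<'E'
from h import *
plan(loc(KT,KY,-34.5,-31,22),81.6,n=1)
E
```

```text
t 18.3 p [ 516.4 -213.3   27.7] zyaw 81.59 tilt [ 0. -1. -0.] F [0.3 0.2 0.8] w 20.9 q [-0.41  0.48  1.85 -0.    0.82 -0.27]
[[[0.0, 0.61, -0.08], np.float64(-0.0)]]
```

View pics/v1.png

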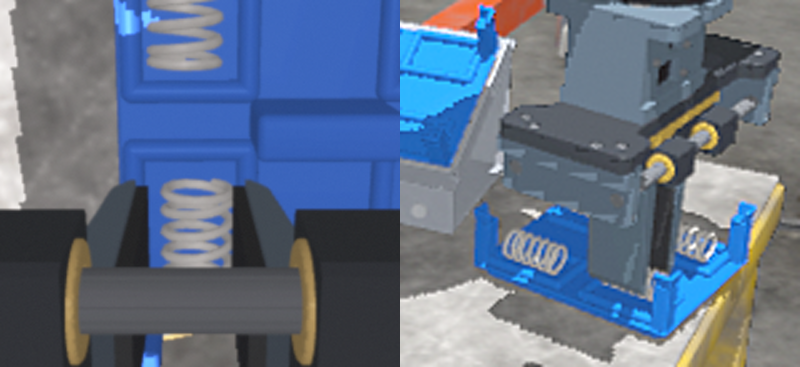

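Request:
drive_tool([
  [[0,0.2,0.15],0],
  [[0,0.2,0],0],
  [[0,0.15,0],0],
  [[0,0,0],0],
])

```text
time_s: 18.8
eef_pos: [518.8, -213.1, 25.1]
ee_rot: [[0.989, 0.006, 0.146], [-0.146, -0.003, 0.989], [0.007, -1.0, -0.002]]
wrist_force: [-1.0, 0.4, 13.6]
grip_width: 21.1
```

Request:
drive_tool([
  [[0,0,0],0],
  [[0,0,0],0],
], grip_force=4)

```text
time_s: 19.0
eef_pos: [518.8, -212.9, 23.7]
ee_rot: [[0.989, 0.006, 0.147], [-0.147, -0.003, 0.989], [0.006, -1.0, -0.002]]
wrist_force: [2.8, -1.5, 4.4]
grip_width: 21.4
```

Request:
drive_tool([
  [[0,0,0],0],
  [[0,0,0],0],
  [[0,0,0],0],
], grip=0.34)

```text
time_s: 19.3
eef_pos: [515.4, -211.4, 21.3]
ee_rot: [[0.989, -0.002, 0.147], [-0.147, 0.001, 0.989], [-0.002, -1.0, 0.001]]
wrist_force: [-0.0, 0.9, -0.3]
grip_width: 31.1
```

```bash
python3 snap.py w1 200,340,340,490
```

```text
t 19.3 p [ 515.4 -211.4   21.3] zyaw 81.58 tilt [-0.002 -1.     0.001] F [-0.   0.9 -0.3] w 31.1 q [-0.41  0.48  1.85 -0.    0.81 -0.26]
```

View pics/w1.png

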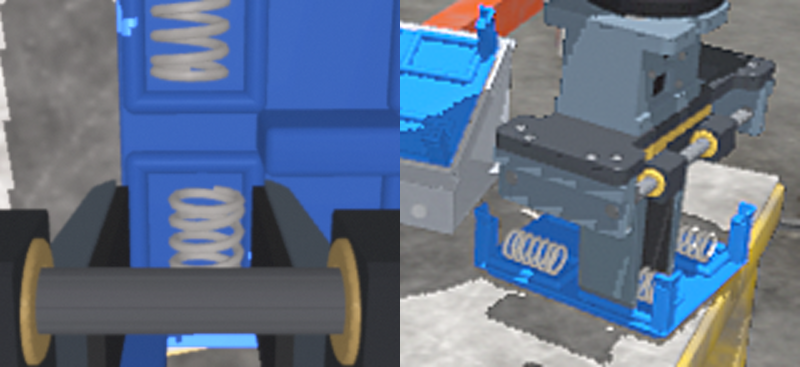

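Request:
drive_tool([
  [[0,-2,0],0],
  [[0,-4.5,0],0],
  [[0,-4.5,0],0],
  [[0.3,-4,-1],0],
  [[0.4,-3,-2],0],
  [[0.4,0,-2],0],
  [[0,0,0],0],
  [[0,0,0],0],
], grip=0.45)

```text
time_s: 20.2
eef_pos: [519.2, -262.5, 201.0]
ee_rot: [[0.989, -0.002, 0.147], [-0.147, 0.002, 0.989], [-0.002, -1.0, 0.001]]
wrist_force: [0.2, 0.3, -0.5]
grip_width: 41.0
```

```bash
python3 - <<'E'
from h import *
import pickle
st(); c=cam("wrist"); pickle.dump(c,open("keep2.pkl","wb")); s=cam("scene")
i=cv2.convertScaleAbs(c["img"][0:260,210:440],alpha=1.2,beta=10)
a=cv2.resize(i,(442,500),interpolation=cv2.INTER_CUBIC); b=cv2.resize(s["img"][240:340,350:480],(358,275),interpolation=cv2.INTER_CUBIC)
m=np.zeros((500,800,3),np.uint8); m[:,:442]=a; m[:275,442:]=b; cv2.imwrite("pics/x1.png",m)
cv2.imwrite("pics/x1c.png",c["img"])
E
```

```text
t 20.2 p [ 519.2 -262.5  201. ] zyaw 81.52 tilt [-0.002 -1.     0.001] F [ 0.2  0.3 -0.5] w 41.0 q [-0.49  0.34  1.57  0.    1.24 -0.34]
```

View pics/x1.png

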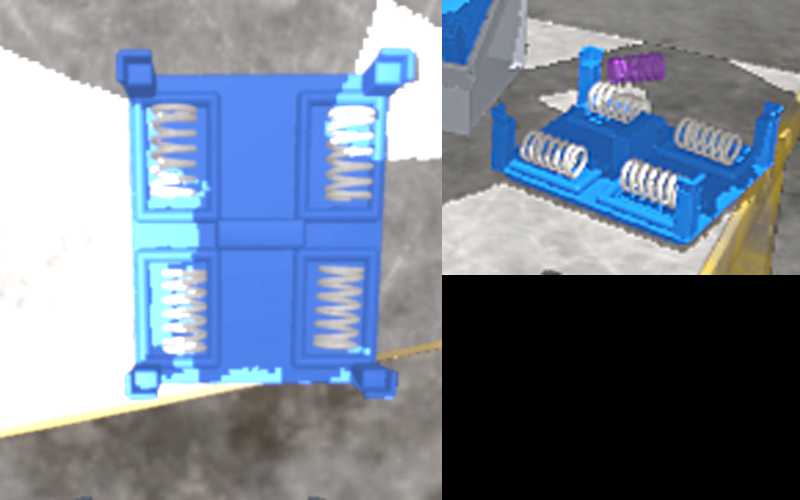

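```bash
python3 - <<'E'
from fit import *
c=cam("wrist");s=cam("scene")
masks_of
for n,cc in (("wrist",c),("scene",s)):
    P={k:proj(cc,loc(KT,KY,x,y,21))[0] for k,(x,y) in enumerate(W)}
    for r in masks_of(n,"kept_spring_a"):
        b=r["box"]; k=min(P,key=lambda k:np.hypot(*(P[k]-b[:2]))); print(n,round(r["p"],2),np.round(b,1).tolist(),"well",k,(np.array(b[:2])-P[k]).round(1))
v=[555.3,-188.7,0,-8.37,0]; o=(210,0)
im=cv2.resize(c["img"][0:260,210:440],None,fx=2.2,fy=2.2,interpolation=cv2.INTER_CUBIC); draw(im,c,v,2.2,off=o); cv2.imwrite("pics/y1.png",im)
plan(hv(-40,-75,140),90+5.9,n=5)
E
```

```text
wrist 0.69 [388.2, 160.7, 29.1, 43.8] well 3 [ 2.4 -0.7]
wrist 0.62 [483.1, 46.3, 47.0, 43.9] well 1 [ 94.  -35.1]
wrist 0.57 [301.0, 80.8, 22.4, 49.7] well 0 [-1.6 -0.6]
scene 0.75 [389.1, 296.4, 16.9, 15.1] well 0 [-3.  2.]
scene 0.73 [305.3, 300.4, 19.0, 16.8] well 0 [-86.8   6. ]
scene 0.7 [419.3, 263.9, 20.4, 3.9] well 1 [  5.5 -14.4]
scene 0.57 [448.3, 291.6, 27.2, 10.9] well 3 [0.8 1.7]
[[[0.3, -0.09, 3.51], np.float64(-2.9)], [[0.47, -0.09, 3.49], np.float64(-2.8)], [[0.65, -0.09, 3.46], np.float64(-2.9)], [[0.82, -0.09, 3.43], np.float64(-2.8)], [[0.98, -0.09, 3.38], np.float64(-2.9)]]
```

View pics/y1.png

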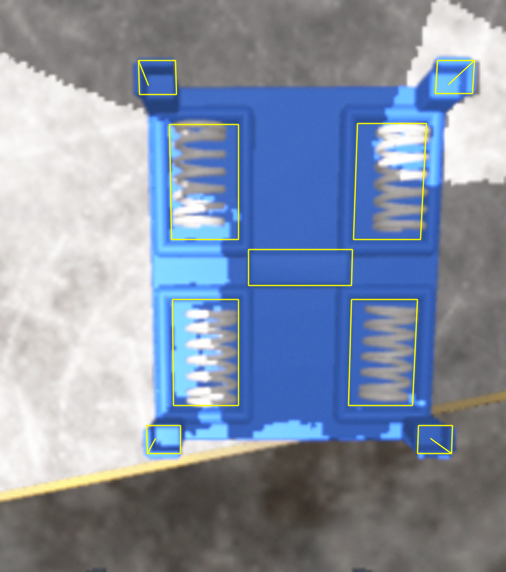

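```bash
python3 - <<'E'
from h import *
c=cam("top")
for uv in ((170,160),(235,158),(285,157),(435,156),(166,230)): print(uv,atz(c,*uv,0).round())
print(loc(np.array([640,165,0]),5.9,0,0,0))
plan(hv(-10.6,0,105),5.9)
E
```

```text
(170, 160) [712. 318.   0.]
(235, 158) [721. 181.   0.]
(285, 157) [726.  76.   0.]
(435, 156) [ 737. -243.    0.]
(166, 230) [562. 314.   0.]
[640. 165.   0.]
[[[0.25, 0.31, 2.56], np.float64(7.6)], [[-0.09, 0.3, 2.56], np.float64(7.5)], [[-0.43, 0.31, 2.53], np.float64(7.6)], [[-0.76, 0.3, 2.46], np.float64(7.6)], [[-1.07, 0.31, 2.33], np.float64(7.6)], [[-1.38, 0.31, 2.17], np.float64(7.5)], [[-1.64, 0.3, 1.97], np.float64(7.6)], [[-1.89, 0.31, 1.73], np.float64(7.6)], [[-2.11, 0.31, 1.47], np.float64(7.5)], [[-2.28, 0.3, 1.19], np.float64(7.6)]]
```

Request:
drive_tool([
  [[0.3,0,2.6],7.6],
  [[-0.1,0,2.6],7.6],
  [[-0.4,0,2.5],7.5],
  [[-0.8,0,2.5],7.6],
  [[-1.1,0,2.3],7.6],
  [[-1.4,0,2.2],7.5],
  [[-1.6,0.5,2.0],7.6],
  [[-1.9,0.5,1.7],7.6],
  [[-2.1,1.0,1.5],7.5],
  [[-2.3,1.0,1.2],7.6],
  [[0,0,0],0],
  [[0,0,0],0],
], grip=0.33)

```text
time_s: 21.75
eef_pos: [582.6, -12.3, 171.8]
ee_rot: [[0.106, -0.001, 0.994], [-0.994, -0.001, 0.106], [0.001, -1.0, -0.001]]
wrist_force: [-0.7, 0.2, -0.7]
grip_width: 30.4
```

```bash
python3 snap.py z1 150,310,250,430; python3 - <<'E'
from h import *
print(tohv(ctrl.read_state()["eef_pos"]).round(1))
c=cam("wrist"); cv2.imwrite("pics/z1c.png",c["img"]);plan(hv(-10.6,0,60),5.9)
E
```

```text
t 21.75 p [582.6 -12.3 171.8] zyaw 6.07 tilt [ 0.001 -1.    -0.001] F [-0.7  0.2 -0.7] w 30.4 q [-0.04  0.36  1.61 -0.    1.17  1.42]
[ -9.5  -0.2 106.4]
[[[-0.02, 2.32, -0.06], np.float64(-0.0)], [[-0.02, 2.33, -0.05], np.float64(-0.0)]]
```

View pics/z1.png

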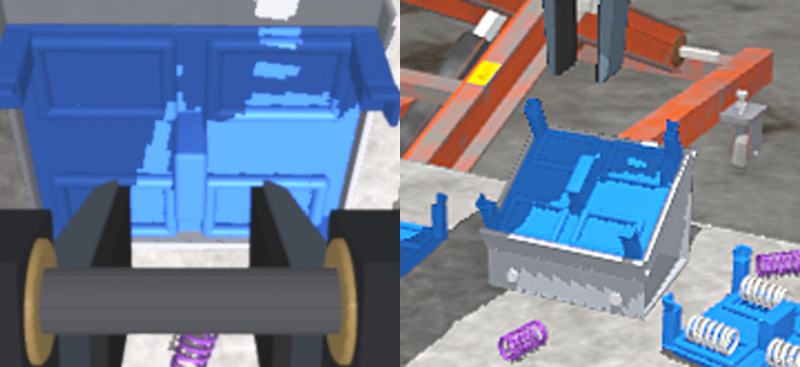

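Request:
drive_tool([
  [[0,2.3,-0.1],0],
  [[0,2.3,0],0],
  [[0,2.3,0],0],
  [[0,0.8,0],0],
  [[0,0.5,0],0],
  [[0,0.3,0],0],
  [[0,0,0],0],
  [[0,0,0],0],
])

```text
time_s: 22.7
eef_pos: [582.2, -13.0, 88.0]
ee_rot: [[0.102, 0.002, 0.995], [-0.995, -0.001, 0.102], [0.001, -1.0, 0.002]]
wrist_force: [-1.3, -1.0, 2.4]
grip_width: 30.1
```

```bash
python3 snap.py z2 150,310,250,430; python3 - <<'E'
from h import *
print(tohv(ctrl.read_state()["eef_pos"]).round(1))
E
```

```text
t 22.7 p [582.2 -13.   88. ] zyaw 5.88 tilt [ 0.001 -1.     0.002] F [-1.3 -1.   2.4] w 30.1 q [-0.04  0.44  1.73 -0.    0.98  1.43]
[-10.    0.2  21.8]
```

View pics/z2.png

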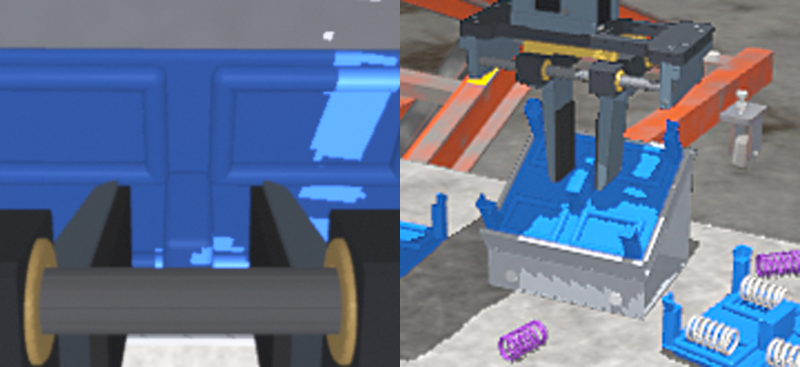

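Request:
drive_tool([
  [[0,-0.15,0],0],
  [[0,0,0],0],
  [[0,0,0],0],
  [[0,0,0],0],
  [[0,0,0],0],
], grip=0, grip_force=25)

```text
time_s: 23.3
eef_pos: [582.0, -12.5, 88.5]
ee_rot: [[0.102, 0.0, 0.995], [-0.995, 0.0, 0.102], [-0.0, -1.0, 0.0]]
wrist_force: [0.3, 0.3, 1.2]
grip_width: 12.0
```

Request:
drive_tool([
  [[0,-0.3,0],0],
  [[0,-0.5,0],0],
  [[0,-1,0],0],
  [[0,-1,0],0],
  [[0,0,0],0],
])

```text
time_s: 23.8
eef_pos: [583.1, -12.7, 118.6]
ee_rot: [[0.102, 0.004, 0.995], [-0.995, -0.0, 0.102], [0.001, -1.0, 0.004]]
wrist_force: [0.7, -0.1, -2.3]
grip_width: 11.6
```

```bash
python3 snap.py z3 120,300,240,430; python3 - <<'E'
from h import *
print(tohv(ctrl.read_state()["eef_pos"]).round(1))
E
```

```text
t 23.8 p [583.1 -12.7 118.6] zyaw 5.88 tilt [ 0.001 -1.     0.004] F [ 0.7 -0.1 -2.3] w 11.6 q [-0.04  0.4   1.69 -0.    1.04  1.43]
[-10.3   0.5  51. ]
```

View pics/z3.png

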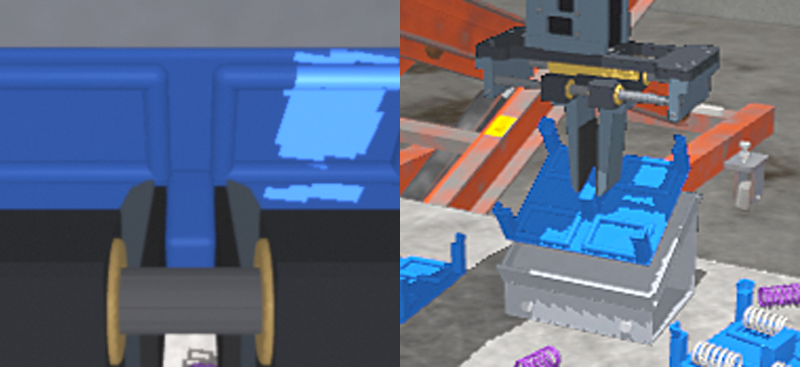

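```bash
python3 - <<'E'
from h import *
s=ctrl.read_state(); s["eef_pos"]=np.array(s["eef_pos"])+[0,0,70]
plan((645,168,188.6),5.9,n=6,state=s)
E
```

```text
[[[-2.89, -0.03, 1.35], np.float64(-0.0)], [[-2.89, -0.02, 1.36], np.float64(-0.0)], [[-2.88, -0.03, 1.35], np.float64(-0.0)], [[-2.89, -0.03, 1.35], np.float64(-0.0)], [[-2.89, -0.02, 1.36], np.float64(-0.0)], [[-2.89, -0.03, 1.35], np.float64(-0.0)]]
```

Request:
drive_tool([
  [[0,-2,0],0],
  [[0,-2.5,0],0],
  [[0,-2.5,0],0],
  [[-1.5,0,0.8],0],
  [[-2.9,0,1.4],0],
  [[-2.9,0,1.4],0],
  [[-2.9,0,1.4],0],
  [[-2.9,0,1.4],0],
  [[-2.9,0,1.4],0],
  [[-1.4,0,0.5],0],
  [[0,0,0],0],
  [[0,0,0],0],
])

```text
time_s: 25.1
eef_pos: [645.7, 168.3, 185.4]
ee_rot: [[0.103, -0.002, 0.995], [-0.995, -0.002, 0.103], [0.001, -1.0, -0.002]]
wrist_force: [-0.9, -0.4, -2.8]
grip_width: 12.0
```

```bash
python3 snap.py A1 100,300,120,340; python3 - <<'E'
from h import *
c=cam("top"); cv2.imwrite("pics/A2.png",cv2.resize(c["img"][120:320,140:380],None,fx=2.5,fy=2.5))
plan((645,168,75),5.9)
E
```

```text
t 25.1 p [645.7 168.3 185.4] zyaw 5.9 tilt [ 0.001 -1.    -0.002] F [-0.9 -0.4 -2.8] w 12.0 q [ 0.24  0.48  1.38 -0.    1.28  1.71]
[[[-0.02, 3.71, -0.04], np.float64(-0.0)], [[-0.02, 3.72, -0.03], np.float64(-0.1)], [[-0.02, 3.71, -0.04], np.float64(-0.0)]]
```

View pics/A1.png

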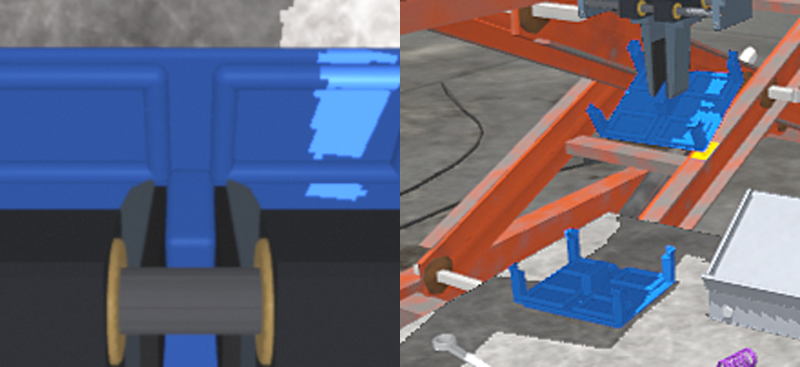

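View pics/A2.png

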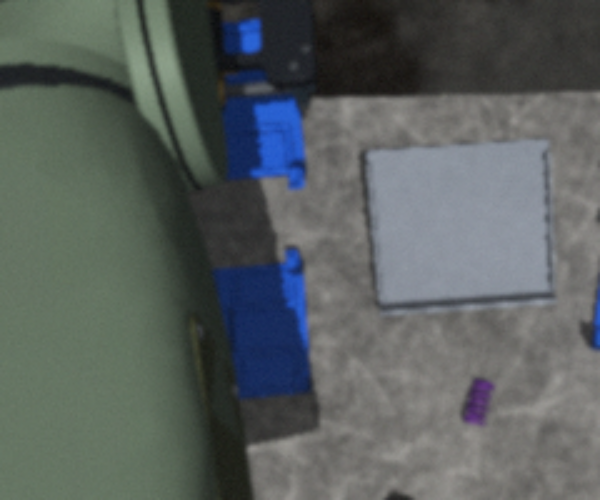

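Request:
drive_tool([
  [[0,2,0],0],
  [[0,3.5,0],0],
  [[0,3.5,0],0],
  [[0,2.5,0],0],
  [[0,1.4,0],0],
  [[0,0,0],0],
  [[0,0,0],0],
])

```text
time_s: 25.95
eef_pos: [647.4, 168.7, 58.6]
ee_rot: [[0.102, 0.002, 0.995], [-0.995, 0.0, 0.102], [-0.0, -1.0, 0.002]]
wrist_force: [0.3, 0.3, -1.6]
grip_width: 11.5
```

```bash
python3 snap.py B1 150,290,150,310
```

```text
t 25.95 p [647.4 168.7  58.6] zyaw 5.84 tilt [-0.    -1.     0.002] F [ 0.3  0.3 -1.6] w 11.5 q [ 0.24  0.58  1.54 -0.    1.02  1.71]
```

View pics/B1.png

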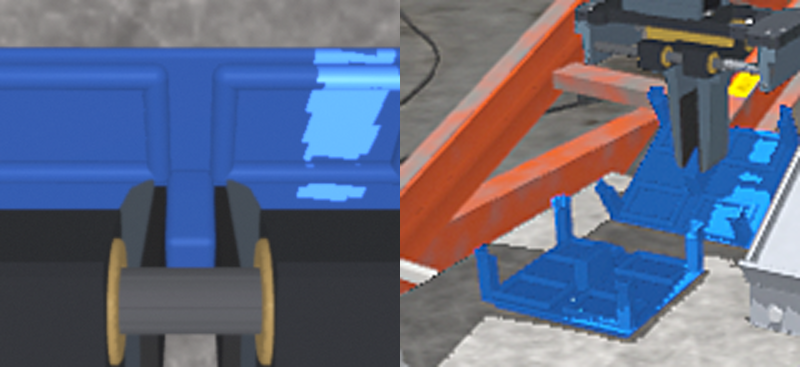

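Request:
drive_tool([
  [[0,0.7,0],0],
  [[0,0.4,0],0],
  [[0,0.2,0],0],
  [[0,0,0],0],
], grip_force=8)

```text
time_s: 26.45
eef_pos: [647.8, 169.2, 45.3]
ee_rot: [[0.102, 0.003, 0.995], [-0.995, 0.001, 0.102], [-0.0, -1.0, 0.003]]
wrist_force: [3.2, -0.7, 2.3]
grip_width: 11.9
```

Request:
drive_tool([
  [[0,0.35,0.45],0],
  [[0,0.4,0.42],0],
  [[0,0,0],0],
])

```text
time_s: 26.75
eef_pos: [656.1, 170.0, 36.5]
ee_rot: [[0.102, 0.001, 0.995], [-0.995, 0.0, 0.102], [-0.0, -1.0, 0.001]]
wrist_force: [1.8, 0.7, 0.5]
grip_width: 11.9
```

```bash
python3 snap.py C1 150,290,150,310
```

```text
t 26.75 p [656.1 170.   36.5] zyaw 5.87 tilt [-0.    -1.     0.001] F [1.8 0.7 0.5] w 11.9 q [ 0.24  0.62  1.54 -0.    0.99  1.7 ]
```

View pics/C1.png

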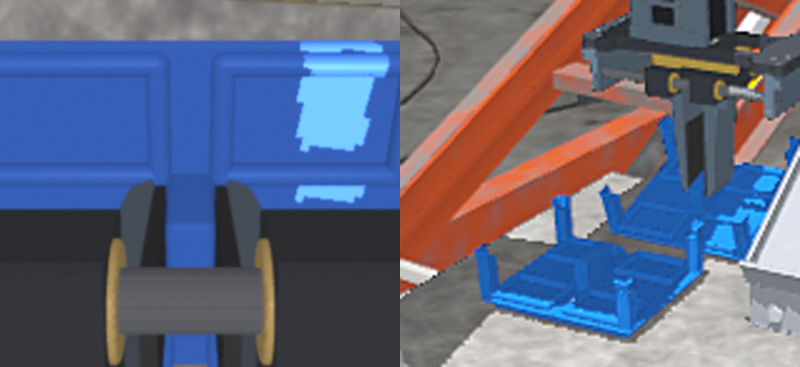

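Pivoting as planned. I'll carry on.

Request:
drive_tool([
  [[0,0.4,0.35],0],
  [[0,0.4,0.28],0],
  [[0,0.3,0.15],0],
  [[0,0,0],0],
])

```text
time_s: 27.25
eef_pos: [662.4, 170.5, 24.9]
ee_rot: [[0.102, -0.002, 0.995], [-0.995, -0.0, 0.102], [0.0, -1.0, -0.002]]
wrist_force: [0.4, 0.2, -2.2]
grip_width: 11.7
```

```bash
python3 snap.py D1 150,290,150,310
```

```text
t 27.25 p [662.4 170.5  24.9] zyaw 5.87 tilt [ 0.    -1.    -0.002] F [ 0.4  0.2 -2.2] w 11.7 q [ 0.24  0.64  1.53 -0.    0.98  1.7 ]
```

View pics/D1.png

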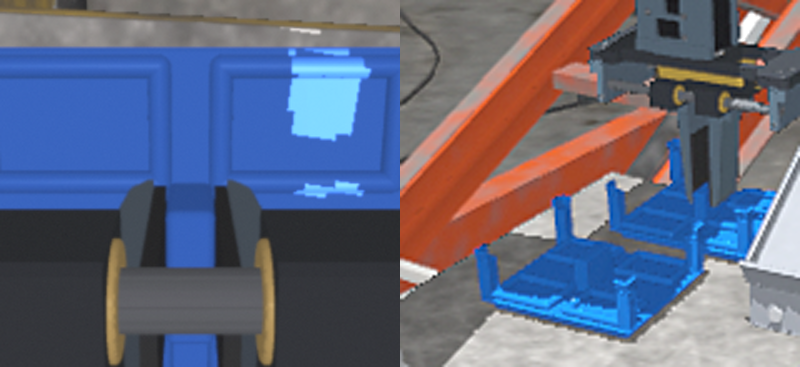

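Request:
drive_tool([
  [[0,0.2,0.05],0],
  [[0,0.2,0],0],
  [[0,0,0],0],
])

```text
time_s: 27.65
eef_pos: [662.7, 170.5, 23.2]
ee_rot: [[0.102, -0.001, 0.995], [-0.995, -0.0, 0.102], [0.0, -1.0, -0.001]]
wrist_force: [-2.4, -1.2, 6.1]
grip_width: 11.8
```

Now release so the tray settles flat, then back up to view it.

Request:
drive_tool([
  [[0,0,0],0],
  [[0,0,0],0],
  [[0,-0.5,0],0],
  [[0,-3,0],0],
  [[0,-4.5,0],0],
  [[0,-4.5,-0.5],0],
  [[0,-4.5,-3],0],
  [[0,0,-4],0],
  [[0,0,0],0],
  [[0,0,0],0],
], grip=0.3)

```text
time_s: 28.65
eef_pos: [590.6, 163.2, 189.1]
ee_rot: [[0.103, 0.001, 0.995], [-0.995, 0.0, 0.103], [0.0, -1.0, 0.001]]
wrist_force: [0.5, -0.7, -0.3]
grip_width: 27.5
```

```bash
python3 - <<'E'
from h import *
import pickle
st(); c=cam("wrist"); pickle.dump(c,open("st1.pkl","wb")); cv2.imwrite("pics/E1.png",c["img"])
s=cam("scene"); cv2.imwrite("pics/E2.png",cv2.resize(s["img"][180:300,160:320],None,fx=4,fy=4,interpolation=cv2.INTER_CUBIC))
E
```

```text
t 28.65 p [590.6 163.2 189.1] zyaw 5.89 tilt [ 0.    -1.     0.001] F [ 0.5 -0.7 -0.3] w 27.5 q [ 0.25  0.39  1.51 -0.    1.23  1.72]
```

View pics/E1.png

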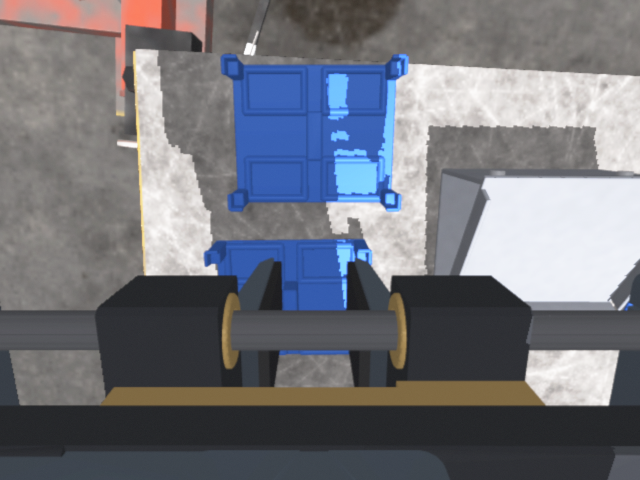

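View pics/E2.png

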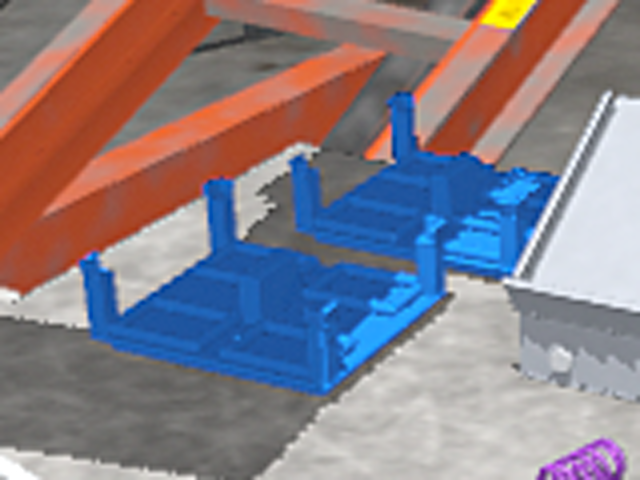

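Request:
drive_tool([
  [[0,0,-3.6],0],
  [[0,0,-3.6],0],
  [[-0.6,0,-3.6],0],
  [[-1,0,-3.5],0],
  [[0,0,0],0],
  [[0,0,0],0],
  [[0,0,0],0],
])

```text
time_s: 29.45
eef_pos: [449.0, 164.8, 188.5]
ee_rot: [[0.102, 0.001, 0.995], [-0.995, 0.0, 0.102], [0.0, -1.0, 0.001]]
wrist_force: [-0.5, 0.0, 0.5]
grip_width: 26.9
```

```bash
python3 - <<'E'
from h import *
import pickle
st(); c=cam("wrist"); pickle.dump(c,open("st2.pkl","wb")); cv2.imwrite("pics/F1.png",c["img"])
a=cv2.imread("pics/E1.png")[45:225,210:420]; b=c["img"][45:225,210:420]
for n,i in (("1",a),("2",b)):
    cv2.imwrite(f"pics/F2_{n}.png",cv2.resize(cv2.convertScaleAbs(i,alpha=1.4,beta=20),None,fx=3.3,fy=3.3,interpolation=cv2.INTER_CUBIC))
E
```

```text
t 29.45 p [449.  164.8 188.5] zyaw 5.86 tilt [ 0.    -1.     0.001] F [-0.5  0.   0.5] w 26.9 q [ 0.33  0.19  1.82 -0.    1.14  1.8 ]
```

View pics/F2_1.png

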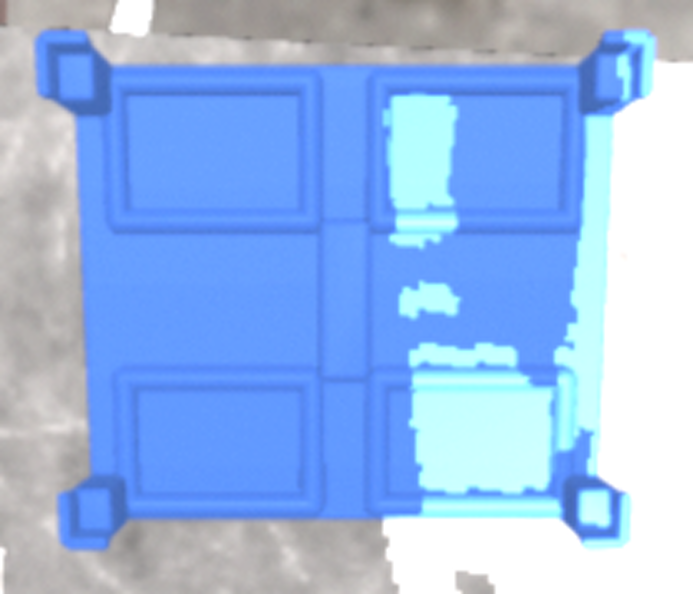

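View pics/F2_2.png

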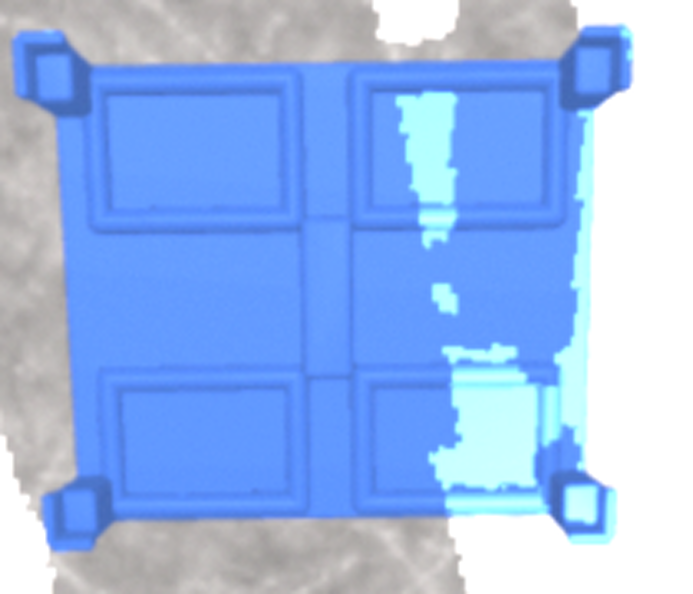

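```bash
cat > rel.py <<'E'
from fit import *
A={1:dict(w=[[(107,72),(320,72),(318,230),(110,230)],[(368,72),(582,75),(578,232),(370,230)],[(115,372),(320,372),(320,512),(118,512)],[(367,372),(575,372),None,(367,512)]],c=[(75,72),(622,72),(93,512),(597,508)]),
2:dict(w=[[(88,70),(300,70),(298,230),(93,230)],[(350,70),(566,70),(562,226),(350,228)],[(98,372),(305,372),(305,512),(103,512)],[(355,370),(560,370),None,(355,512)]],c=[(53,73),(603,68),(78,510),(582,508)])}
# image up = +x world, image left = +y
Wi=[(34,31),(34,-31),(-34,31),(-34,-31)]
cor=[(1,1),(1,-1),(-1,-1),(-1,1)]
out={}
for k in (1,2):
    c=pickle.load(open(f"st{k}.pkl","rb")); meta=[];U=[]
    for (x,y),L in zip(Wi,A[k]["w"]):
        for (sx,sy),b in zip(cor,L):
            if b: meta.append((x,y,sx,sy)); U.append(b)
    C=[(48,59,47),(48,-59,47),(-48,59,47),(-48,-59,47)]; U=np.array(U+A[k]["c"])/3.3+(210,45)
    f=lambda q:(proj(c,pts([q[0],q[1],0,q[2],0],[(x+sx*q[3],y+sy*q[4],13) for x,y,sx,sy in meta]+C))-U).ravel()
    r=least_squares(f,[660 if k==1 else 516,170,6,16.8,24],loss="soft_l1"); out[k]=r.x; print(k,r.x.round(2),np.sqrt((r.fun**2).mean()).round(2))
print("spare-tray",(out[2]-out[1])[:3].round(2))
E
python3 rel.py
```

```text
1 [657.23 169.64   5.74  17.55  25.16] 1.07
2 [515.65 175.09   6.19  17.58  25.12] 1.13
spare-tray [-141.58    5.45    0.44]
```

```bash
python3 - <<'E'
from h import *
plan((657.2,169.8,110),5.75)
E
```

```text
[[[0.32, 1.57, 4.15], np.float64(0.0)], [[0.32, 1.57, 4.16], np.float64(0.0)], [[0.33, 1.56, 4.15], np.float64(0.1)], [[0.31, 1.57, 4.16], np.float64(-0.0)], [[0.32, 1.57, 4.16], np.float64(-0.0)]]
```

Request:
drive_tool([
  [[0.3,1.5,4.2],0],
  [[0.3,1.5,4.2],0],
  [[0.3,1.5,4.2],0.1],
  [[0.3,1.5,4.1],0],
  [[0.4,1.5,4.1],0],
  [[0,0,0],0],
  [[0,0,0],0],
  [[0,0,0],0],
])

```text
time_s: 30.3
eef_pos: [655.4, 169.6, 113.6]
ee_rot: [[0.1, -0.001, 0.995], [-0.995, -0.0, 0.1], [0.0, -1.0, -0.001]]
wrist_force: [-0.6, -0.1, 0.5]
grip_width: 27.7
```

```bash
python3 - <<'E'
from h import *
st();plan((657.2,169.8,40),5.75); plan((657.2,169.8,24),5.75,n=1)
E
```

```text
t 30.3 p [655.4 169.6 113.6] zyaw 5.77 tilt [ 0.    -1.    -0.001] F [-0.6 -0.1  0.5] w 27.7 q [0.24 0.55 1.45 0.   1.14 1.71]
[[[-0.0, 3.68, 0.09], np.float64(0.0)], [[-0.0, 3.68, 0.09], np.float64(0.0)]]
[[[-0.0, 8.96, 0.18], np.float64(0.0)]]
```

Request:
drive_tool([
  [[0,2.5,0.2],0],
  [[0,2.5,0],0],
  [[0,2,0],0],
  [[0,1.2,0],0],
  [[0,0.7,0],0],
  [[0,0,0],0],
  [[0,0,0],0],
])

```text
time_s: 31.0
eef_pos: [658.3, 170.1, 25.7]
ee_rot: [[0.101, 0.002, 0.995], [-0.995, 0.0, 0.101], [-0.0, -1.0, 0.002]]
wrist_force: [0.6, 0.1, 0.1]
grip_width: 27.6
```

```bash
python3 snap.py G1 150,290,150,310
```

```text
t 31.0 p [658.3 170.1  25.7] zyaw 5.78 tilt [-0.    -1.     0.002] F [0.6 0.1 0.1] w 27.6 q [ 0.24  0.63  1.54 -0.    0.97  1.71]
```

View pics/G1.png

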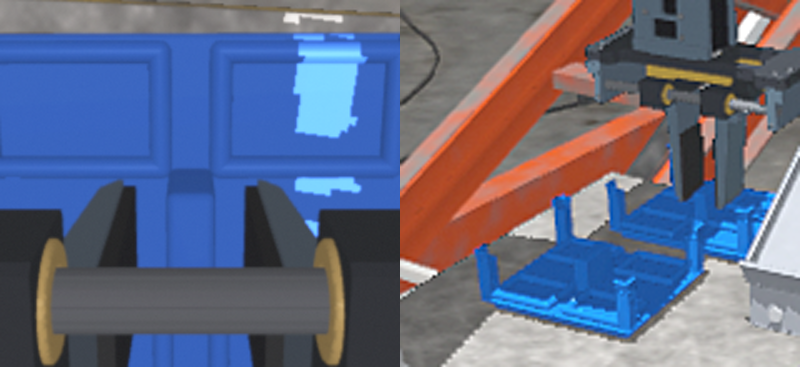

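Request:
drive_tool([
  [[0,0.4,0],0],
  [[0,0,0],0],
  [[0,0,0],0],
])

```text
time_s: 31.4
eef_pos: [657.7, 169.9, 20.5]
ee_rot: [[0.101, -0.0, 0.995], [-0.995, -0.0, 0.101], [0.0, -1.0, -0.0]]
wrist_force: [-0.4, 0.3, 0.5]
grip_width: 27.5
```

Request:
drive_tool([
  [[0,0,0],0],
  [[0,0,0],0],
  [[0,0,0],0],
  [[0,0,0],0],
], grip=0, grip_force=30)

```text
time_s: 31.8
eef_pos: [657.8, 169.9, 20.5]
ee_rot: [[0.101, 0.0, 0.995], [-0.995, -0.0, 0.101], [0.0, -1.0, 0.0]]
wrist_force: [-0.2, -0.7, 0.9]
grip_width: 11.9
```

```bash
python3 - <<'E'
from h import *
import pickle
st(); s=ctrl.read_state(); pickle.dump(s,open("grasp.pkl","wb"))
c=cam("wrist"); cv2.imwrite("pics/H0.png",c["img"])
E
```

```text
t 31.8 p [657.8 169.9  20.5] zyaw 5.77 tilt [ 0. -1.  0.] F [-0.2 -0.7  0.9] w 11.9 q [ 0.24  0.64  1.54 -0.    0.96  1.71]
```

Request:
drive_tool([
  [[0,-0.5,0],0],
  [[0,-1.5,0],0],
  [[0,-3,0],0],
  [[0,-3,0],0],
  [[0,-1.5,0],0],
  [[0,0,0],0],
])

```text
time_s: 32.45
eef_pos: [659.7, 170.4, 119.7]
ee_rot: [[0.101, 0.007, 0.995], [-0.995, 0.002, 0.101], [-0.001, -1.0, 0.007]]
wrist_force: [0.6, 0.1, -2.2]
grip_width: 11.5
```

```bash
python3 snap.py I1 150,290,150,310; python3 - <<'E'
from h import *
plan((516.2,175.3,115),6.2,n=4)
E
```

```text
t 32.45 p [659.7 170.4 119.7] zyaw 5.77 tilt [-0.001 -1.     0.007] F [ 0.6  0.1 -2.2] w 11.5 q [ 0.24  0.55  1.44 -0.    1.15  1.71]
[[[-0.49, 0.02, -3.5], np.float64(-0.1)], [[-0.5, 0.02, -3.5], np.float64(-0.1)], [[-0.5, 0.02, -3.5], np.float64(-0.1)], [[-0.51, 0.02, -3.5], np.float64(-0.1)]]
```

View pics/I1.png

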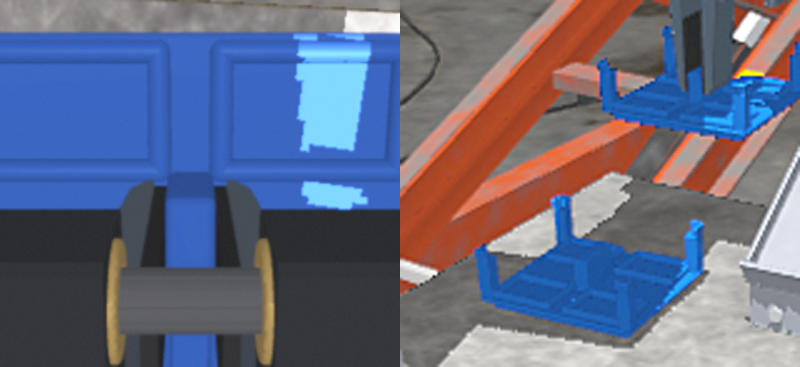

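Request:
drive_tool([
  [[-0.3,0,-1.8],0],
  [[-0.5,0,-3.5],-0.1],
  [[-0.5,0,-3.5],-0.1],
  [[-0.5,0,-3.4],-0.2],
  [[-0.2,0,-1.7],0],
  [[0,0,0],0],
  [[0,0,0],0],
  [[0,0,0],0],
])

```text
time_s: 33.35
eef_pos: [518.4, 175.6, 115.2]
ee_rot: [[0.107, 0.0, 0.994], [-0.994, -0.0, 0.107], [0.0, -1.0, 0.0]]
wrist_force: [-0.5, -0.0, -3.1]
grip_width: 11.4
```

```bash
python3 snap.py J1 150,290,150,310; python3 - <<'E'
from h import *
plan((516.2,175.3,76),6.2,n=3)
E
```

```text
t 33.35 p [518.4 175.6 115.2] zyaw 6.16 tilt [ 0. -1.  0.] F [-0.5 -0.  -3.1] w 11.4 q [ 0.31  0.36  1.77 -0.    1.01  1.77]
[[[-0.0, 1.31, -0.07], np.float64(-0.0)], [[-0.0, 1.3, -0.07], np.float64(-0.0)], [[-0.0, 1.31, -0.08], np.float64(-0.0)]]
```

View pics/J1.png

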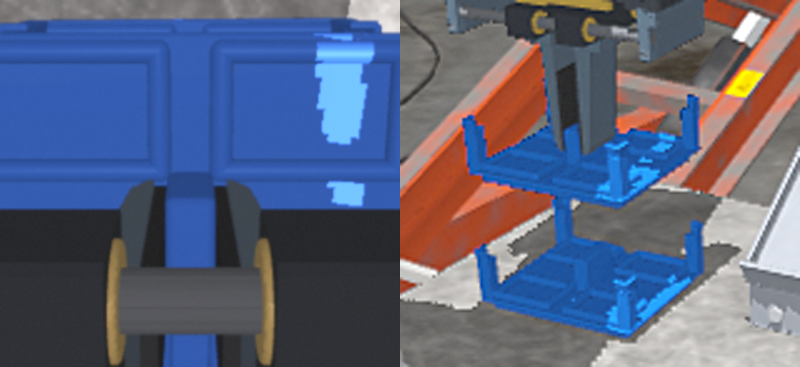

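Request:
drive_tool([
  [[0,1.3,-0.2],0],
  [[0,1.3,0],0],
  [[0,1.2,0],0],
  [[0,0.4,0],0],
  [[0,0,0],0],
  [[0,0,0],0],
  [[0,0,0],0],
])

```text
time_s: 34.15
eef_pos: [516.0, 175.5, 74.1]
ee_rot: [[0.108, 0.001, 0.994], [-0.994, 0.0, 0.108], [-0.0, -1.0, 0.001]]
wrist_force: [-0.1, -0.6, -2.8]
grip_width: 12.0
```

```bash
python3 snap.py K1 170,290,165,305; python3 - <<'E'
from h import *
plan((516.2,175.3,66),6.2,n=1)
E
```

```text
t 34.15 p [516.  175.5  74.1] zyaw 6.17 tilt [-0.    -1.     0.001] F [-0.1 -0.6 -2.8] w 12.0 q [ 0.31  0.4   1.83 -0.    0.91  1.77]
[[[0.02, 0.81, 0.04], np.float64(-0.0)]]
```

View pics/K1.png

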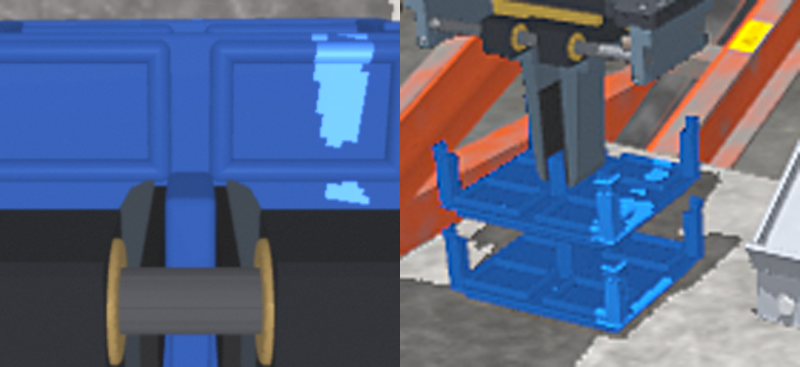

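Aligned at (516.0, 175.5). Lowering gently.

Request:
drive_tool([
  [[0,0.4,0],0],
  [[0,0.3,0],0],
  [[0,0.3,0],0],
  [[0,0,0],0],
  [[0,0,0],0],
])

```text
time_s: 34.75
eef_pos: [515.3, 175.3, 63.3]
ee_rot: [[0.108, -0.0, 0.994], [-0.994, -0.0, 0.108], [0.0, -1.0, -0.0]]
wrist_force: [-0.3, -0.3, -2.1]
grip_width: 12.5
```

Request:
drive_tool([
  [[0,0.1,0.05],0],
  [[0,0.1,0],0],
  [[0,0.1,0],0],
  [[0,0,0],0],
])

```text
time_s: 35.15
eef_pos: [516.0, 175.4, 60.5]
ee_rot: [[0.108, 0.0, 0.994], [-0.994, -0.0, 0.108], [0.0, -1.0, 0.0]]
wrist_force: [0.2, 0.8, -2.1]
grip_width: 11.8
```

Request:
drive_tool([
  [[0,0.1,0],0],
  [[0,0.05,0],0],
  [[0,0,0],0],
])

```text
time_s: 35.45
eef_pos: [516.0, 175.4, 60.4]
ee_rot: [[0.108, 0.001, 0.994], [-0.994, 0.0, 0.108], [-0.0, -1.0, 0.001]]
wrist_force: [-2.2, -0.9, 7.2]
grip_width: 11.8
```

```bash
python3 snap.py L1 170,290,165,305
```

```text
t 35.45 p [516.  175.4  60.4] zyaw 6.17 tilt [-0.    -1.     0.001] F [-2.2 -0.9  7.2] w 11.8 q [ 0.31  0.42  1.85 -0.    0.88  1.77]
```

View pics/L1.png

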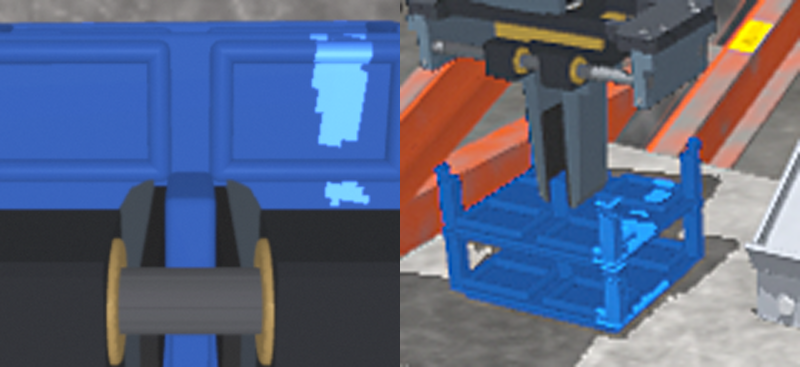

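Seated: TCP z is 60.4, against the expected 20.5 + 40. Releasing and retreating.

Request:
drive_tool([
  [[0,-0.1,0],0],
  [[0,0,0],0],
], grip_force=5)

```text
time_s: 35.75
eef_pos: [516.1, 175.4, 60.4]
ee_rot: [[0.108, 0.001, 0.994], [-0.994, 0.0, 0.108], [-0.0, -1.0, 0.001]]
wrist_force: [-1.0, -1.0, 2.7]
grip_width: 12.0
```

Request:
drive_tool([
  [[0,0,0],0],
  [[0,0,0],0],
  [[0,0,0],0],
  [[0,-1,0],0],
  [[0,-3,0],0],
  [[0,-4,0],0],
  [[0,-4,0],0],
  [[0,-2,-3],0],
  [[0,0,-4],0],
  [[0,0,0],0],
  [[0,0,0],0],
], grip=0.3)

```text
time_s: 36.85
eef_pos: [446.2, 167.9, 201.0]
ee_rot: [[0.108, 0.002, 0.994], [-0.994, 0.0, 0.108], [-0.0, -1.0, 0.002]]
wrist_force: [0.0, -0.0, -0.5]
grip_width: 27.3
```

```bash
python3 - <<'E'
from fit import *
st(); c=cam("wrist"); s=cam("scene"); cv2.imwrite("pics/M0.png",c["img"])
v=[515.65,175.3,0,6.19,0]; u=[515.65,175.3,40,6.19,0]
im=cv2.resize(c["img"][20:260,200:430],None,fx=2.2,fy=2.2,interpolation=cv2.INTER_CUBIC); im0=im.copy(); draw(im,c,u,2.2,off=(200,20))
cv2.imwrite("pics/M1.png",im)
b=cv2.resize(s["img"][180:300,160:300],None,fx=4.5,fy=4.5,interpolation=cv2.INTER_CUBIC); draw(b,s,u,4.5,off=(160,180)); cv2.imwrite("pics/M2.png",b)
b=cv2.resize(s["img"][180:340,160:500],None,fx=2.35,fy=2.35,interpolation=cv2.INTER_CUBIC); cv2.imwrite("pics/M3.png",b)
E
```

```text
t 36.85 p [446.2 167.9 201. ] zyaw 6.2 tilt [-0.    -1.     0.002] F [ 0.  -0.  -0.5] w 27.3 q [ 0.34  0.17  1.8  -0.    1.17  1.8 ]
```

View pics/M1.png

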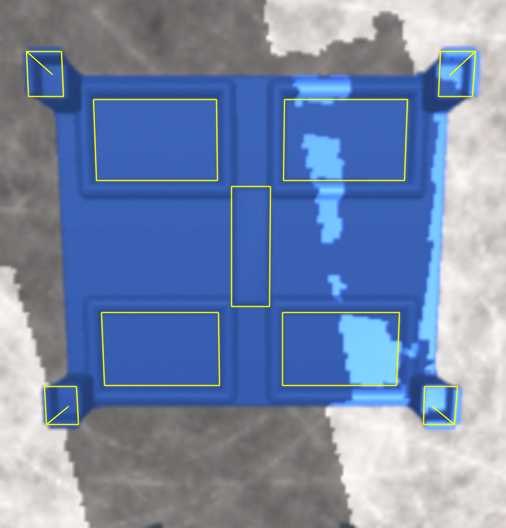

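View pics/M2.png

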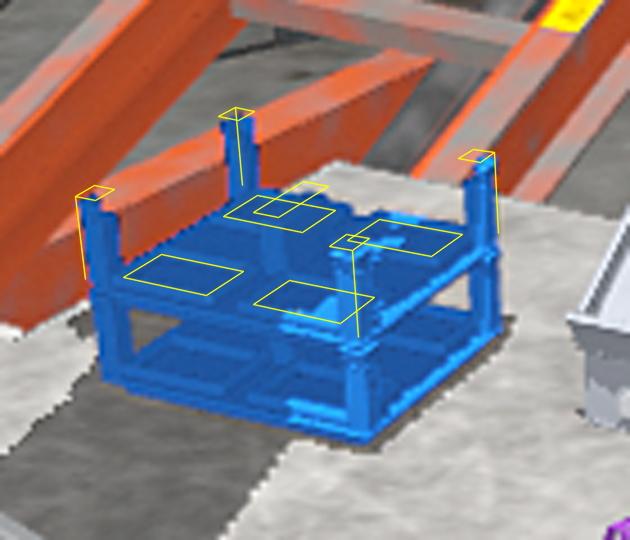

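View pics/M3.png

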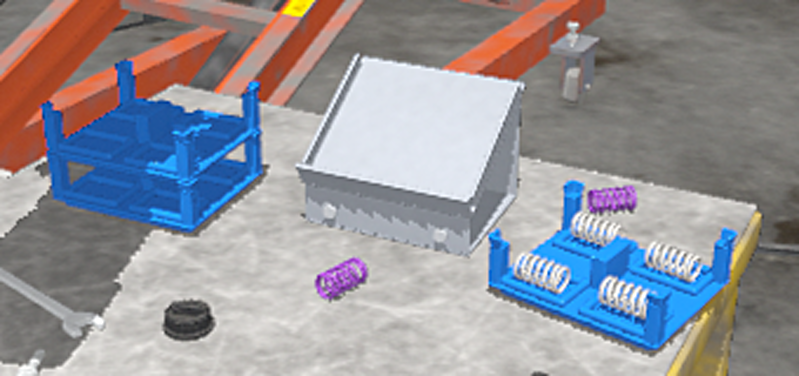

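```bash
python3 -c "
from station import job
print(job.job_done())"
```

```text
the job is handed in; nothing more can be done
None
```

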